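# Lock the quarter-turn stop into the tile jig's rail

## Robot

A 6-joint arm with a two-finger parallel gripper is mounted at the origin on a cart in front of the work surface, level with it; the furniture and walls round the work are solid. World frame = base frame: x ahead of the robot, y to its left, z up, the work surface at z = 0. Lengths are in mm, angles in rad, forces in N, time in s.
With the tool pointing down it reaches from about 250 to 775 mm from the base axis. Payload 4 kg.
Tool frame: the origin (TCP) lies between the finger pads; the fingertips stand ctrl.finger_overhang ahead of it and the grasp point (between the pads) lies 8 mm behind it (ctrl.finger_overhang is the distance from the TCP to the fingertips, in mm); z points along the fingers, y is the direction in which the jaws open and shut (so a half turn about z gives the same grasp; the last joint's range is limited). The gripper opens to 94 mm and grips with 3 to 60 N. Pads are 16 mm wide; open, the fingers measure 119 mm over their backs; the gripper's body (75 mm by 177 mm) begins 78 mm behind the grasp point.
Start: joints at [-1.228, 0.087, 1.371, -0, 1.684, -0.103], TCP at [237.149, -496.266, 216.506] pointing down, gripper open.
Joint ranges: [-3.1, 3.1], [-0.76, 2.03], [0.27, 2.55], [-1.08, 4.22], [0.17, 2.65], [-2.57, 2.57]. Speed limits (rad/s): [2.79, 2.79, 3.14, 3.14, 3.14, 3.14].

## Interface

Orientations are given as a unit quaternion [x, y, z, w].
In Python, from plant import ctrl gives the robot as it stands.
- The arm moves only by the tool arm_command, never from a script. Its arguments are lists of equal length, an entry for each row: "translation": the shift along the tool's x, y, z in m, a list of three; "rotation": the turn, a rotation vector about the tool's x, y, z in degrees, a list of three. In form: {"translation": [[x, y, z], ...], "rotation": [[rx, ry, rz], ...]}. A call has 1 to 10 rows; each row shifts and turns the pose as measured when the row begins, along the tool's axes as they then stand; what a row does not reach is not made up. A row lasts 1/8 s, in which the tool goes at most 62.5 mm and 10.7 degrees, less where a joint would pass 70% of its speed; a pose out of reach is approached as far as the arm can. A call with a gripper value outside its range is refused whole. "grip" is the finger opening in m, from 0 to 0.094, set as the call begins (left out, the last holds). The fingers move at their own pace and stop on an object; "grip_force" is the grip in N (left out, the last holds). Time passes only in rows, so rows that do not move let the fingers close. It gives the time, the measured TCP pose, the force and the opening at its end, in the units of the state.
- ctrl.observe(): the state, without advancing time (a new reading comes with each control period).
- ctrl.grab_frame(name): name is "side" or "top" or "wrist"; returns a dict with "frame" (400x640x3 uint8, blue, green, red), "range_z" (400x640 float32, mm along the optical axis (not along the pixel's ray), 0 where there is no reading), "mtx" (3x3 intrinsics, pixels), "R" (3x3) and "t" (3): a world point X has camera coordinates R X + t; the wrist camera has in their place "tool_from_camera" (4x4, takes a point from camera to tool coordinates, whose origin is the TCP and whose axes are the flange's). Camera axes: x right, y down, z forward; pixel columns grow to the right and rows downward; lengths in mm; the calibration is good to about 2 mm. A picture is of the moment at which its call begins: read the wrist's pose just before it.
- ctrl.sign_off(): hands the job in, once; it reports no verdict.
The state is a dict: "time": time; "joint_pos": joint angles; "qvel": joint speeds; "effort": joint torques, N m; "tcp_pos": TCP position; "tool_rot": TCP orientation; "force": force on the tool from outside, world axes, zero at the start; "wrist_torque": the same for the moment, N m; "grip_width": opening from 0.0 (shut) to 1.0 (fully open).
Only numpy, scipy, OpenCV 4.12 (cv2) and the standard library are available. Lean on these libraries where they do the work, as an engineer would, in place of code of your own. Each camera call takes 0.05 s, during which the arm holds its last target.

## Task

Take the red-gripped quarter-turn stop from its wooden parking block and drop its foot into the open part of the slot of the tile jig's rail, slide it gently along towards the closed end until you feel it meet the hidden inner stop, and there turn it a quarter turn clockwise (seen from above) so that its foot locks crosswise under the lips. Do not force it: where it will not slide or turn easily it is in the wrong place. Let go of it, and leave the cup, the pigment pot and the blue tile where they are.

Things in the scene. Friction and masses are not known exactly. Their poses are not given: they have to be found in the camera images.
- stop: Quarter-turn stop (T-nut with grip), 0.12 kg. Origin: centre of the foot's underside, z up. Steel foot 28 mm (x) x 12 (y) x 7 high, ends rounded r 6 mm; stem 11 mm diameter to z = 13.5 mm; soft black rubber collar 34 mm diameter, z 13.5 to 19.5. Half a turn about z makes no difference. Starts upright in the parking block, collar on its top, foot hanging in the hole, x along the block's x.
- stop_grip (a point): Point in the red grip bar of the stop, on its turning axis, 45 mm above the foot's underside; axes as the stop's. The bar runs from z = 19.5 to 59.5 mm above the foot's underside, is 36 mm long along x (in line with the foot) and 14 mm thick along y: pinch it across y, in the middle; its last 5 mm at each end are raised to 20 mm thickness, 26 mm clear between them.
- rail: Tile jig, fixed: aluminium T-slot rail 220 mm long (x), 40 wide (y), on a plywood board 240 x 70 x 10 mm. Origin: centre of the board's underside, z up. Rail top z = 32 mm. Slot 16 mm wide on y = 0, from x = -110 to +78 mm, then closed over. Lips 5 mm thick; floor of the channel at z = 17. Over 15 N between stop and rail in sliding or turning bruises it (40 N on landing); all is rigid.
- slot_entry (a point): Middle of the slot on the rail's top face, 55 mm from the rail's middle towards the open part (rail x = -55 mm, z = 32 mm). Clear 20 mm either way for dropping in. The channel below is also 16 mm wide: the foot goes in and slides only lengthwise. Down, the collar rests on the rail top (stop's origin at rail z = 18.5 mm); foot clears lips and floor by 1.5 mm, so lifted 1 mm it slides without drag.
- slot_end (a point): Closed end of the slot, on the rail's top face (rail x = +78 mm, z = 32 mm); x points from the open part to the closed end. A hidden inner stop in the channel, set differently each time and not measured, ends the slide earlier: the foot's nose meets it with the stop's axis 7 to 69 mm before this point. The channel widens only there, into a bay in which the foot can turn.
- rail_top (a point): Middle of the rail's top face. How it locks: with the foot's nose at the inner stop, or up to 3 mm back from it, the foot turns clockwise from above (not the other way) by 90 degrees, up to firm shoulders (play 10 to 15 degrees). It then lies crosswise under the lips and can neither slide nor be lifted out. Anywhere else it turns only some 14 degrees and jams.
- park: Fixed wooden parking block, 80 x 56 x 24 mm, origin at the centre of its underside; a hole 31 x 15 mm, 18 mm deep, its length along the block's x, in the middle of its top.
- pot_a: Bystander: pigment pot with blue body and white cap, 42 mm diameter, 53 mm tall, loose; origin at the centre of its underside.
- bisque_cup: Bystander: small pale unglazed cup, 68 mm diameter, 48 mm tall, loose; origin at the centre of its underside.
- tile_blue: Bystander: dark blue tile, 50 x 58 x 8 mm, lying loose; origin at the centre of its underside.

How it is judged (in metres and radians):
On the way:
1. the stop's foot is down in the slot, lengthwise, collar on the rail (z of stop in the frame of rail between 0.012 and 0.0225 m and y of stop in the frame of rail between -0.006 and 0.006 m and x of stop in the frame of rail between -0.11 and 0.078 m and angle between the x axis of stop and the x axis of rail, either way round below 0.4 rad), for 0.1 s.
At the end, for the whole second after the job is handed in: The stop stands upright (within 0.15 rad) in the rail at the inner stop, collar on the rail top within 3 mm, centred across the slot within 4 mm, foot square across the slot within 0.3 rad, released and at rest (z of stop in the frame of rail between 0.015 and 0.0215 m and y of stop in the frame of rail between -0.004 and 0.004 m and x of stop in the frame of rail between 0.005 and 0.076 m and angle between the x axis of stop and the y axis of rail, either way round below 0.3 rad and angle between stop's own z axis and vertical below 0.15 rad and linear speed of stop below 0.01 m/s and angular speed of stop below 0.1 rad/s); the robot touches nothing.
It fails at once if stop and rail press on each other with more than 15 N in sliding or turning (from 20 mm before the rail's middle on) (contact force between stop and rail above 15 N and x of stop in the frame of rail above -0.02 m).
It fails at once if stop and rail press on each other with more than 40 N anywhere (contact force between stop and rail above 40 N).
It fails at once if the pigment pot is moved by more than 15 mm (distance of pot_a from where it was at the start of the episode above 0.015 m).
It fails at once if the cup is moved by more than 15 mm (distance of bisque_cup from where it was at the start of the episode above 0.015 m).
It fails at once if the blue tile is moved by more than 15 mm (distance of tile_blue from where it was at the start of the episode above 0.015 m).
It also fails if it takes over 51 s, if anything falls off the work surface, if the arm or the gripper's body presses on something with over 40 N, if the wrist force passes 120 N, or if a joint passes its speed limit or range.

## Working session

There is one attempt and no reset: what is moved stays moved. The work goes in short steps, Python scripts to look and compute and a tool call to move; the robot and the scene stay as the last step left them, time stands still between calls to the robot, and variables do not carry over. Pictures are saved under pics/ and viewed, and the job is handed in when it is done.

Besides the shell and the picture viewer there is one more tool, called after "Call:" by a JSON object that holds its "api" and its "payload", one argument or row to a line. arm_command: Moves the arm, as the interface text tells. Its arguments: {"type":"object","properties":{"translation":{"type":"array","items":{"type":"array","items":{"type":"number"}}},"rotation":{"type":"array","items":{"type":"array","items":{"type":"number"}}},"grip":{"type":"number"},"grip_force":{"type":"number"}},"required":["translation","rotation"]}

```bash
mkdir -p pics; ls; python3 - <<'E'
from plant import ctrl
import cv2,numpy as np
print(ctrl.observe(), ctrl.finger_overhang)
for n in("top","side"):
    g=ctrl.grab_frame(n); cv2.imwrite(f"pics/{n}0.png",g["frame"]); np.savez(f"{n}0.npz",**g)
    print(n,g["mtx"].tolist(),g["R"].tolist(),g["t"].tolist())
E
```

```text
pics
{'time': 0.0, 'joint_pos': array([-1.22813370e+00,  8.79407424e-02,  1.37223029e+00, -2.71044751e-05,
        1.68361433e+00, -1.03100201e-01]), 'qvel': array([ 0.00190607,  0.00052844,  0.00064764, -0.00129978,  0.00087625,
       -0.00013765]), 'effort': array([-5.49825781e-04, -3.40184426e+01, -3.02429044e+01,  7.16099236e-02,
        3.29811824e-02, -1.66924933e-04]), 'tcp_pos': array([ 236.94016895, -495.76291697,  215.32411585]), 'tool_rot': array([ 9.75264336e-01,  2.21039073e-01, -1.44380437e-04, -1.08689220e-03]), 'force': array([ 0.61443242, -0.16280071, -0.00079042]), 'wrist_torque': array([0.00185331, 0.01128324, 0.03889289]), 'grip_width': 0.9990896113011253} 11.0
top [[475.19203334221766, 0.0, 320.3754392223931], [0.0, 475.19203334221766, 202.73653981879647], [0.0, 0.0, 1.0]] [[-0.015402015567760089, -0.9996883904067756, 0.019644337666632584], [-0.9953191783875498, 0.013454127236578775, -0.09570119954438842], [0.09540708071408213, -0.021026377391556345, -0.9952162480603927]] [-76.1588100670435, 602.5794995059326, 1147.1062781294297]
side [[445.7268750111721, 0.0, 313.0375067756202], [0.0, 445.7268750111721, 200.85553457415224], [0.0, 0.0, 1.0]] [[-0.9975035326027906, -0.07007618114048443, 0.008719591832175962], [-0.04887634469465746, 0.5960032796067805, -0.801493102669793], [0.05096867051672794, -0.7999183830458756, -0.5979404444349197]] [571.8292919820545, 98.35208175835335, 968.3245864756825]
```

View pics/top0.png

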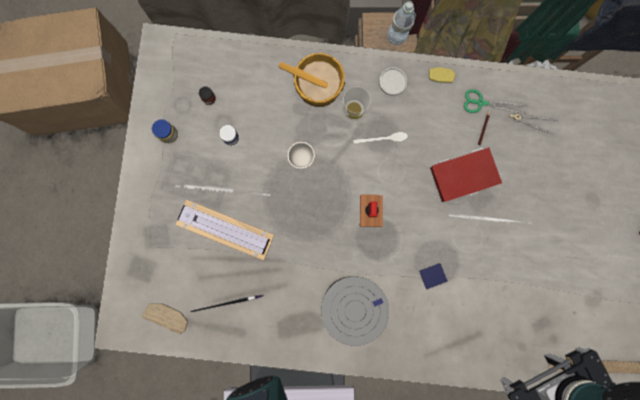

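View pics/side0.png

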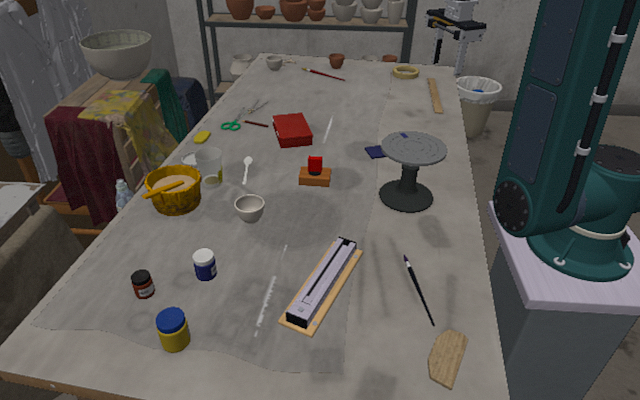

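The top view shows the rail around (225,230), the park block with the red grip at (371,210), a tall banding wheel at (355,310), the cup at (301,155), the pot at (228,134) and the tile at (433,276). Next I'll zoom in on the rail.

```bash
cat > h.py <<'E'
import numpy as np,cv2
def ray(g,u,v):
    K,R,t=g["mtx"],g["R"],g["t"]
    d=R.T@np.linalg.inv(K)@np.array([u,v,1.]); return -R.T@t,d
def onz(g,u,v,z):
    o,d=ray(g,u,v); return o+d*(z-o[2])/d[2]
def pt(g,u,v):
    o,d=ray(g,u,v); return o+d*g["range_z"][int(v),int(u)]
E
python3 - <<'E'
import cv2,numpy as np
from h import *
a=np.load("top0.npz");b=np.load("side0.npz")
A=cv2.resize(a["frame"][180:280,165:285],None,fx=6,fy=6,interpolation=cv2.INTER_NEAREST)
B=cv2.resize(b["frame"][225:340,270:370],None,fx=5,fy=5,interpolation=cv2.INTER_NEAREST)
cv2.imwrite("pics/A.png",A);cv2.imwrite("pics/B.png",B)
C=cv2.resize(a["frame"][185:235,345:400],None,fx=8,fy=8,interpolation=cv2.INTER_NEAREST)
cv2.imwrite("pics/C.png",C)
for n,u,v in(("wheel",355,300),("cup",290,155),("pot",228,132),("grip",373,209)):print(n,pt(a,u,v))
f=a["frame"].astype(int)
def rep(name,m,z):
    m=m.astype(np.uint8); c,_=cv2.findContours(m,0,2); c=max(c,key=cv2.contourArea)
    r=cv2.minAreaRect(c); box=cv2.boxPoints(r)
    print(name,r, onz(a,*r[0],z).round(1)); print(np.array([onz(a,*p,z)[:2] for p in box]).round(1).tolist())
h=cv2.cvtColor(a["frame"],cv2.COLOR_BGR2HSV)
roi=np.zeros((400,640),bool); roi[185:235,345:400]=1
rep("grip",roi&((h[...,0]<6)|(h[...,0]>172))&(h[...,1]>200),83-0)
rep("block",roi&(h[...,1]>90),24)
roi[:]=0; roi[195:265,170:280]=1
rep("rail+board",roi&(((h[...,1]>60)&(h[...,0]<30))|((h[...,0]>100)&(h[...,1]>15))),10)
print(h[228,190:260:5].tolist())
E
```

```text
wheel [ 375.2564821  -154.94005596  146.22351681]
cup [723.48320463 -10.57136044  23.16192048]
pot [777.38138596 140.13782798  49.54375104]
grip [ 581.00616071 -210.09692908   67.29546003]
grip ((370.0, 211.0), (0.0, 0.0), 0.0) [ 575.1 -200.8   83. ]
[[575.1, -200.8], [575.1, -200.8], [575.1, -200.8], [575.1, -200.8]]
block ((371.0, 210.5), (31.0, 22.0), 90.0) [ 580.8 -210.7   24. ]
[[620.0, -184.2], [619.3, -239.3], [541.9, -237.1], [542.7, -182.4]]
rail+board ((224.5691375732422, 229.6085205078125), (95.78076934814453, 28.07754135131836), 21.9605655670166) [539.2 154.8  10. ]
[[553.2, 278.1], [618.1, 252.8], [525.2, 31.2], [461.0, 57.6]]
[[18, 85, 226], [17, 87, 217], [147, 13, 201], [136, 18, 216], [138, 15, 205], [138, 15, 204], [136, 16, 205], [135, 15, 199], [136, 14, 200], [135, 15, 208], [157, 11, 202], [17, 83, 214], [17, 89, 203], [17, 87, 210]]
```

View pics/A.png

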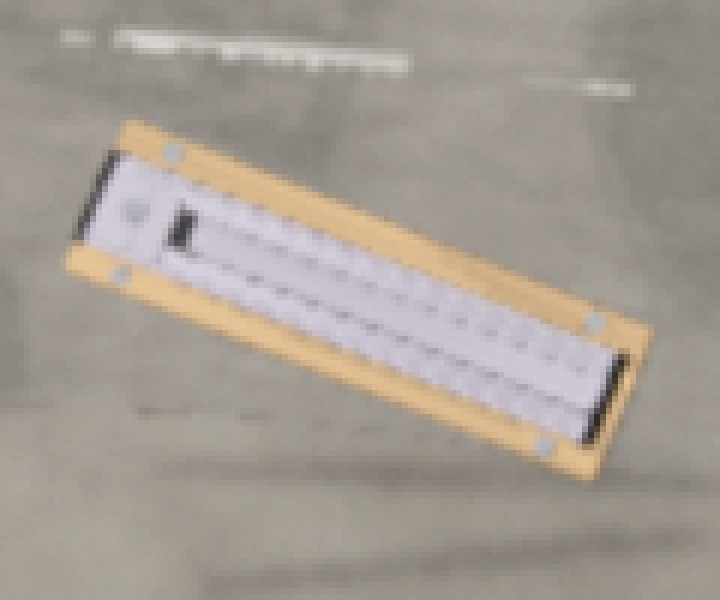

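View pics/B.png

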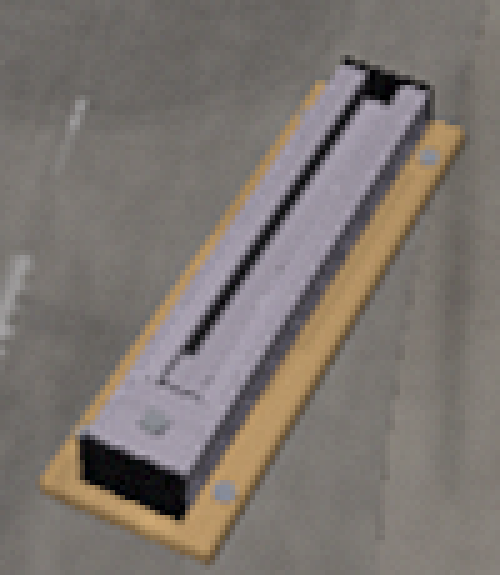

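View pics/C.png

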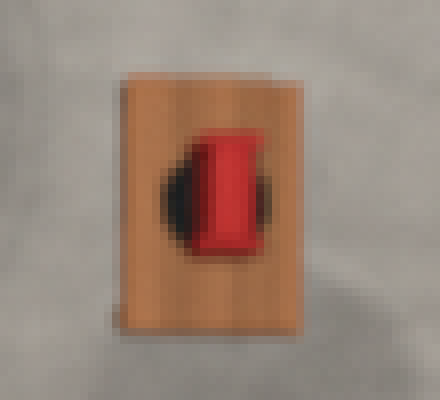

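Call:
{"api": "arm_command", "payload": {
  "translation": [
    [0,0,-0.03],
    [0,0,-0.03],
    [0,0,0]
  ],
  "rotation": [
    [0,0,9],
    [0,0,9],
    [0,0,7.5]
  ]
}}

```text
time: 0.48
tcp_pos: [236.6, -494.8, 274.2]
tool_rot: [1.0, -0.007, -0.001, -0.004]
force: [-1.1, 0.4, -0.4]
grip_width: 1.0
```

Call:
{"api": "arm_command", "payload": {
  "translation": [
    [0.046,-0.038,0],
    [0.046,-0.039,0],
    [0.046,-0.04,0],
    [0.046,-0.04,0],
    [0.046,-0.04,0],
    [0.046,-0.04,0],
    [0.046,-0.04,0],
    [0.02,-0.01,0],
    [0,0,0]
  ],
  "rotation": [
    [0,0,0],
    [0,0,0],
    [0,0,0],
    [0,0,0],
    [0,0,0],
    [0,0,0],
    [0,0,0],
    [0,0,0],
    [0,0,0]
  ],
  "grip": 0.05
}}

```text
time: 1.6
tcp_pos: [591.3, -205.5, 267.8]
tool_rot: [1.0, -0.009, -0.006, -0.006]
force: [-0.0, 0.6, -0.2]
grip_width: 0.532
```

```bash
python3 - <<'E'
from plant import ctrl
import cv2,numpy as np
s=ctrl.observe();g=ctrl.grab_frame("wrist")
print(s["tcp_pos"],s["tool_rot"],s["joint_pos"],s["grip_width"],g["tool_from_camera"].tolist(),g["mtx"].tolist())
cv2.imwrite("pics/w0.png",g["frame"]); np.savez("w0.npz",p=s["tcp_pos"],q=s["tool_rot"],**g)
E
```

```text
[ 591.34881883 -205.51484447  267.84615036] [ 0.99991909 -0.00941442 -0.00567358 -0.00640216] [-0.42886413  0.26864413  1.06029452  0.00731396  1.82822603  1.16256905] 0.5318437709525361 [[0.0006018615367135042, -0.9664868793444543, -0.2567153088884785, 75.59484239484826], [0.9999995597081446, 0.0007665167319304209, -0.0005413276406913181, 0.6798539674128523], [0.0007199626417603443, -0.2567148700545334, 0.9664869151450922, -167.1515388830504], [0.0, 0.0, 0.0, 1.0]] [[294.42504271586046, 0.0, 322.41147313169085], [0.0, 294.42504271586046, 197.14931426035818], [0.0, 0.0, 1.0]]
```

View pics/w0.png

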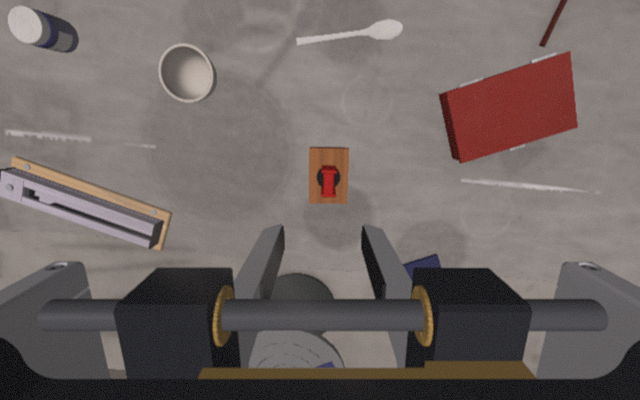

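The wrist view shows the block at about (328,175) with the red grip at (328,180). I'll measure their position and yaw.

```bash
cat >> h.py <<'E'
from scipy.spatial.transform import Rotation as Ro
def wz(w,u,v,z):
    T=w["tool_from_camera"]; Rw=Ro.from_quat(w["q"]).as_matrix()
    d=Rw@T[:3,:3]@np.linalg.inv(w["mtx"])@np.array([u,v,1.]); o=w["p"]+Rw@T[:3,3]
    return o+d*(z-o[2])/d[2]
E
python3 - <<'E'
from h import *
w=dict(np.load("w0.npz")); f=w["frame"]; h=cv2.cvtColor(f,cv2.COLOR_BGR2HSV)
cv2.imwrite("pics/w0c.png",cv2.resize(f[140:215,295:365],None,fx=7,fy=7,interpolation=0))
roi=np.zeros((400,640),bool); roi[140:215,295:365]=1
red=(roi&((h[...,0]<5)|(h[...,0]>174))&(h[...,1]>190)).astype(np.uint8)
br=(roi&(h[...,1]>70)).astype(np.uint8)
for n,m,z in(("red",red,70),("block",br,24)):
    c,_=cv2.findContours(m,0,2); c=max(c,key=cv2.contourArea); r=cv2.minAreaRect(c); b=cv2.boxPoints(r)
    P=np.array([wz(w,*p,z)[:2] for p in b]); print(n,r,b.tolist(),P.round(1).tolist(),P.mean(0))
for u,v in((328,172),(328,180),(313,152),(345,200)):
    print(u,v,w["range_z"][v,u])
a=np.load("top0.npz")
E
```

```text
red ((328.51904296875, 181.0424346923828), (14.029492378234863, 30.18214225769043), 2.385944128036499) [[320.88214111328125, 195.82839965820312], [322.13861083984375, 165.67242431640625], [336.15594482421875, 166.2564697265625], [334.89947509765625, 196.41244506835938]] [[569.5, -201.1], [608.4, -203.4], [607.4, -220.9], [568.4, -219.1]] [ 588.43682517 -211.12237056]
block ((328.5, 175.0), (56.0, 39.0), 90.0) [[309.0, 147.0], [348.0, 147.0], [348.0, 203.0], [309.0, 203.0]] [[627.1, -185.0], [626.2, -238.8], [545.6, -239.2], [546.4, -182.5]] [ 586.2956867  -211.35652565]
328 172 370.70944
328 180 372.0341
313 152 411.56705
345 200 427.8388
```

View pics/w0c.png

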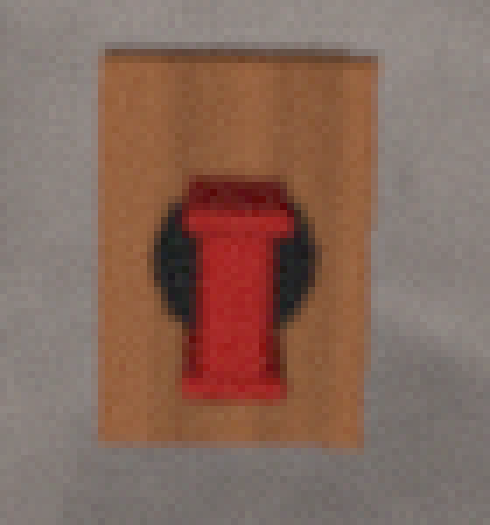

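```bash
python3 - <<'E'
from h import *
w=dict(np.load("w0.npz")); F=lambda x,y,z:wz(w,295+x/7-.5,140+y/7-.5,z)[:2].round(1)
for n,L,z in(("blk",[(105,55),(377,60),(362,447),(98,440)],24),("top",[(187,212),(293,212),(285,398),(182,398)],70)):
    P=np.array([F(x,y,z) for x,y in L]);print(n,P.tolist(),P.mean(0))
    for i,j in((3,0),(2,1)): d=P[i]-P[j];d=P[j]-P[i];print(np.linalg.norm(d),np.degrees(np.arctan2(d[1],d[0])))
a=np.load("top0.npz"); 
b=np.load("side0.npz")
# top-cam top face of grip in C crop (345+x/8,185+y/8)
print([onz(a,345+x/8-.5,185+y/8-.5,70)[:2].round(1) for x,y in((213,130),(262,135),(262,250),(215,250))])
E
```

```text
blk [[626.6, -185.6], [624.7, -239.3], [545.1, -236.6], [547.4, -181.8]] [ 585.95  -210.825]
79.29110921156298 -2.746933349169201
79.64577829364218 -1.9427049833578032
top [[603.3, -202.2], [602.9, -221.1], [568.5, -219.5], [568.8, -200.6]] [ 585.875 -210.85 ]
34.53708152117083 -2.6552929865329373
34.43718920004939 -2.6630007660671358
[array([ 600.7, -205.8]), array([ 599. , -220.4]), array([ 564.5, -219.5]), array([ 564.7, -205.4])]
```

```bash
cat >> h.py <<'E'
def delta(s,p,yaw):
    """tool-frame shift (m) and rotvec (deg) to world TCP p, tool x at yaw deg, pointing down"""
    R0=Ro.from_quat(s["tool_rot"]); c,q=np.cos(np.radians(yaw)),np.sin(np.radians(yaw))
    R1=Ro.from_matrix(np.array([[c,q,0],[q,-c,0],[0,0,-1.]]))
    m=R0.as_matrix()
    print("yaw now",np.degrees(np.arctan2(m[1,0],m[0,0])).round(2),"tilt",np.degrees(m[:2,2]).round(2),"tcp",np.round(s["tcp_pos"],1),"F",np.round(s["force"],1),"M",np.round(s["wrist_torque"],2),"g",round(s["grip_width"]*94,1),"t",s["time"])
    print("shift mm",(m.T@(np.array(p)-s["tcp_pos"])).round(1),"rot",np.degrees((R0.inv()*R1).as_rotvec()).round(2))
E
python3 -c "
from h import *
from plant import ctrl
delta(ctrl.observe(),[585,-211,160],-2.4)"
```

```text
yaw now -1.13 tilt [-0.65  0.74] tcp [ 590.7 -206.   268. ] F [0.4 0.7 0.6] M [0.   0.02 0.05] g 49.6 t 1.65
shift mm [ -4.3   6.5 108. ] rot [-0.72  0.67  1.27]
```

Call:
{"api": "arm_command", "payload": {
  "translation": [
    [-0.002,0.003,0.03],
    [-0.002,0.003,0.04],
    [0,0,0.037],
    [0,0,0]
  ],
  "rotation": [
    [-0.7,0.7,1.3],
    [0,0,0],
    [0,0,0],
    [0,0,0]
  ]
}}

```text
time: 2.15
tcp_pos: [581.6, -216.5, 159.8]
tool_rot: [1.0, -0.025, 0.001, 0.001]
force: [-0.2, -0.1, 0.2]
grip_width: 0.535
```

```bash
python3 - <<'E'
from plant import ctrl
from h import *
s=ctrl.observe();g=ctrl.grab_frame("wrist")
cv2.imwrite("pics/w1.png",g["frame"]); np.savez("w1.npz",p=s["tcp_pos"],q=s["tool_rot"],**g)
delta(s,[585,-211,47.5],-2.4)
cv2.imwrite("pics/w1c.png",cv2.resize(g["frame"][150:300,250:400],None,fx=4,fy=4,interpolation=0))
E
```

```text
yaw now -2.89 tilt [ 0.06 -0.13] tcp [ 581.6 -216.5  159.8] F [-0.2 -0.1  0.2] M [ 0.02  0.01 -0.  ] g 50.3 t 2.15
shift mm [  3.   -5.9 112.3] rot [ 0.13 -0.07 -0.49]
```

View pics/w1c.png

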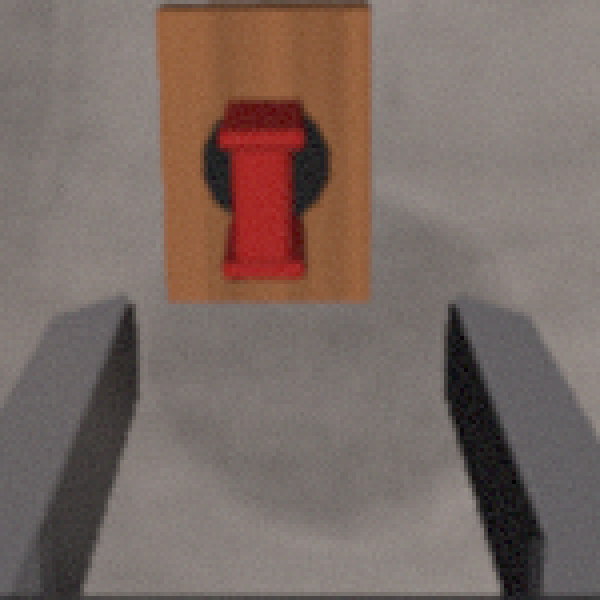

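The crop shows the top of the red grip with corners at (219,138), (306,138), (306,277) and (224,277). It sits left of the line midway between the fingers.

```bash
python3 - <<'E'
from h import *
w=dict(np.load("w1.npz")); F=lambda x,y,z:wz(w,250+x/4-.5,150+y/4-.5,z)[:2].round(1)
for n,L,z in(("blk",[(157,10),(371,8),(371,301),(168,301)],24),("top",[(218,138),(307,138),(306,277),(223,277)],70)):
    P=np.array([F(x,y,z) for x,y in L]);print(n,P.tolist(),P.mean(0))
    for i,j in((3,0),(2,1)): d=P[j]-P[i];print(np.linalg.norm(d),np.degrees(np.arctan2(d[1],d[0])))
E
```

```text
blk [[626.3, -185.0], [624.1, -239.7], [544.7, -237.1], [547.4, -181.8]] [ 585.625 -210.9  ]
78.96486560490048 -2.3225103063182537
79.4425578641574 -1.8755140525124072
top [[602.0, -201.7], [601.0, -221.6], [568.3, -219.8], [569.3, -200.7]] [ 585.15 -210.95]
32.71528694662486 -1.7516186093078971
32.74950381303513 -3.150716413267707
```

Call:
{"api": "arm_command", "payload": {
  "translation": [
    [0.0035,-0.0058,0],
    [0,0,0],
    [0,0,0.04],
    [0,0,0.02]
  ],
  "rotation": [
    [0,0,0],
    [0,0,0],
    [0,0,0],
    [0,0,0]
  ]
}}

```text
time: 2.7
tcp_pos: [592.7, -214.7, 113.0]
tool_rot: [1.0, -0.026, 0.012, 0.006]
force: [-0.7, -0.4, 0.1]
grip_width: 0.533
```

```bash
python3 -c "
from h import *
from plant import ctrl
delta(ctrl.observe(),[585.3,-211,47.5],-2.4)"
```

```text
yaw now -2.93 tilt [ 1.34 -0.76] tcp [ 592.7 -214.7  113. ] F [-0.7 -0.4  0.1] M [ 0.03  0.02 -0.04] g 50.1 t 2.7
shift mm [-9.1 -4.1 65.3] rot [ 0.69 -1.38 -0.54]
```

Call:
{"api": "arm_command", "payload": {
  "translation": [
    [0,0,0],
    [0,0,0]
  ],
  "rotation": [
    [0,0,0],
    [0,0,0]
  ]
}}

```text
time: 2.95
tcp_pos: [593.4, -214.8, 114.6]
tool_rot: [1.0, -0.025, 0.013, 0.007]
force: [-0.6, -0.2, -0.4]
grip_width: 0.53
```

```bash
python3 -c "
from h import *
from plant import ctrl
delta(ctrl.observe(),[585.3,-211,47.5],-2.4)"
```

```text
yaw now -2.9 tilt [ 1.42 -0.8 ] tcp [ 593.4 -214.8  114.6] F [-0.6 -0.2 -0.4] M [0.05 0.04 0.  ] g 49.8 t 2.95
shift mm [-10.   -4.3  66.8] rot [ 0.73 -1.45 -0.51]
```

Call:
{"api": "arm_command", "payload": {
  "translation": [
    [-0.01,-0.0043,0],
    [0,0,0]
  ],
  "rotation": [
    [0.7,-1.4,-0.5],
    [0,0,0]
  ]
}}

```text
time: 3.2
tcp_pos: [584.1, -210.1, 117.1]
tool_rot: [1.0, -0.021, 0.002, 0.001]
force: [0.6, 0.3, -0.0]
grip_width: 0.529
```

```bash
python3 -c "
from h import *
from plant import ctrl
delta(ctrl.observe(),[585.3,-211,47.5],-2.4)"
```

```text
yaw now -2.36 tilt [ 0.18 -0.08] tcp [ 584.1 -210.1  117.1] F [ 0.6  0.3 -0. ] M [ 0.01 -0.   -0.01] g 49.7 t 3.2
shift mm [ 1.   0.7 69.6] rot [ 0.08 -0.18  0.04]
```

Call:
{"api": "arm_command", "payload": {
  "translation": [
    [0,0,0.02],
    [0,0,0.02],
    [0,0,0.01],
    [0,0,0]
  ],
  "rotation": [
    [0,0,0],
    [0,0,0],
    [0,0,0],
    [0,0,0]
  ]
}}

```text
time: 3.7
tcp_pos: [583.9, -210.1, 63.4]
tool_rot: [1.0, -0.021, 0.001, 0.001]
force: [0.4, -0.6, -0.4]
grip_width: 0.537
```

```bash
python3 -c "
from h import *
from plant import ctrl
delta(ctrl.observe(),[585.3,-211,47.5],-2.4)"
```

```text
yaw now -2.37 tilt [ 0.14 -0.07] tcp [ 583.9 -210.1   63.4] F [ 0.4 -0.6 -0.4] M [ 0.05 -0.01  0.08] g 50.5 t 3.7
shift mm [ 1.4  0.8 15.9] rot [ 0.07 -0.14  0.03]
```

Call:
{"api": "arm_command", "payload": {
  "translation": [
    [0.0014,0.0008,0.01],
    [0,0,0.006],
    [0,0,0]
  ],
  "rotation": [
    [0,0,0],
    [0,0,0],
    [0,0,0]
  ]
}}

```text
time: 4.08
tcp_pos: [585.9, -211.3, 47.0]
tool_rot: [1.0, -0.021, 0.002, 0.001]
force: [0.6, 0.2, 0.5]
grip_width: 0.534
```

Call:
{"api": "arm_command", "payload": {
  "translation": [
    [0,0,0],
    [0,0,0],
    [0,0,0],
    [0,0,0],
    [0,0,0],
    [0,0,0]
  ],
  "rotation": [
    [0,0,0],
    [0,0,0],
    [0,0,0],
    [0,0,0],
    [0,0,0],
    [0,0,0]
  ],
  "grip": 0.005,
  "grip_force": 20
}}

```text
time: 4.82
tcp_pos: [586.7, -211.5, 48.4]
tool_rot: [1.0, -0.021, 0.003, 0.001]
force: [0.6, 0.4, -0.2]
grip_width: 0.145
```

```bash
python3 -c "
from h import *
from plant import ctrl
s=ctrl.observe()
delta(s,[585.3,-211,47.5],-2.4)
g=ctrl.grab_frame('wrist');cv2.imwrite('pics/w2.png',g['frame'][120:400,200:450])"
```

```text
yaw now -2.37 tilt [ 0.34 -0.15] tcp [ 586.7 -211.5   48.4] F [ 0.6  0.4 -0.2] M [0.07 0.   0.03] g 13.7 t 4.825
shift mm [-1.4 -0.5  0.9] rot [ 0.14 -0.35  0.03]
```

View pics/w2.png

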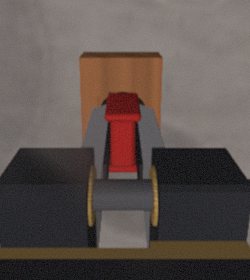

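Call:
{"api": "arm_command", "payload": {
  "translation": [
    [0,0,-0.015],
    [0,0,-0.03],
    [0,0,-0.04],
    [0,0,-0.03]
  ],
  "rotation": [
    [0,0,0],
    [0,0,0],
    [0,0,0],
    [0,0,0]
  ]
}}

```text
time: 5.38
tcp_pos: [583.8, -210.2, 164.3]
tool_rot: [1.0, -0.021, -0.001, -0.0]
force: [-0.1, -0.5, -1.7]
grip_width: 0.147
```

```bash
python3 -c "
from h import *
from plant import ctrl
s=ctrl.observe()
delta(s,[520,100,170],67.3)
p=np.radians(-2.4+10*np.arange(7));d=((np.array([520,100])-s['tcp_pos'][:2])/7)
print(np.c_[np.cos(p)*d[0]+np.sin(p)*d[1],np.sin(p)*d[0]-np.cos(p)*d[1]].round(1).tolist())
"
```

```text
yaw now -2.37 tilt [-0.1   0.05] tcp [ 583.8 -210.2  164.3] F [-0.1 -0.5 -1.7] M [ 0.08 -0.02  0.02] g 13.8 t 5.375
shift mm [ -76.5 -307.3   -5.3] rot [ -0.1    0.07 -69.67]
[[-11.0, -43.9], [-3.2, -45.1], [4.7, -45.0], [12.5, -43.5], [19.8, -40.7], [26.6, -36.6], [32.5, -31.4]]
```

Lifted, with Fz at −1.7 N. Next I'll carry it to the rail.

Call:
{"api": "arm_command", "payload": {
  "translation": [
    [-0.011,-0.044,-0.01],
    [-0.003,-0.045,-0.01],
    [0.005,-0.045,0],
    [0.0125,-0.0435,0],
    [0.02,-0.0405,0],
    [0.0265,-0.0365,0],
    [0.025,-0.025,0],
    [0,0,0],
    [0,0,0]
  ],
  "rotation": [
    [0,0,-10],
    [0,0,-10],
    [0,0,-10],
    [0,0,-10],
    [0,0,-10],
    [0,0,-10],
    [0,0,-9],
    [0,0,0],
    [0,0,0]
  ]
}}

```text
time: 6.5
tcp_pos: [517.5, 95.9, 197.6]
tool_rot: [0.826, 0.564, 0.006, 0.006]
force: [0.1, 0.3, -1.4]
grip_width: 0.153
```

```bash
python3 -c "
from h import *
from plant import ctrl
s=ctrl.observe()
delta(s,[518,104,110],67.3)
g=ctrl.grab_frame('wrist');cv2.imwrite('pics/w3.png',g['frame']); np.savez('w3.npz',p=s['tcp_pos'],q=s['tool_rot'],**g)"
```

```text
yaw now 68.71 tilt [ 0.89 -0.18] tcp [517.5  95.9 197.6] F [ 0.1  0.3 -1.4] M [-0.05 -0.07 -0.02] g 14.3 t 6.5
shift mm [ 7.5 -3.9 87.5] rot [ 0.9  -0.16  1.41]
```

View pics/w3.png

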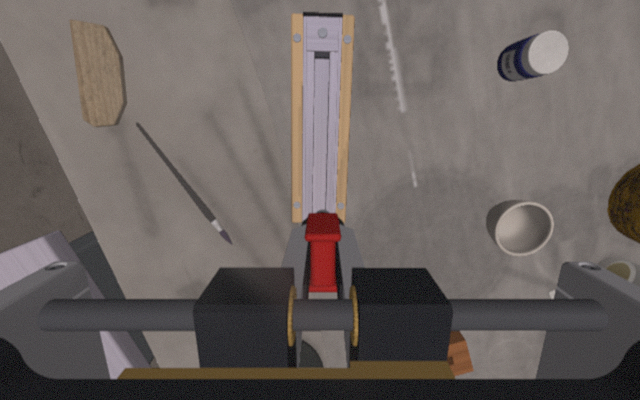

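The rail fills u 292–352, v 13–221, with the slot's closed end near (321,52). The held grip is at (323,255). Next I'll measure the slot line.

```bash
python3 - <<'E'
from h import *
w=dict(np.load("w3.npz")); f=w["frame"]
cv2.imwrite("pics/w3c.png",cv2.resize(f[5:125,280:365],None,fx=5,fy=5,interpolation=0))
cv2.imwrite("pics/w3d.png",cv2.resize(f[120:300,270:380],None,fx=4,fy=3.3,interpolation=0))
h=cv2.cvtColor(f,cv2.COLOR_BGR2HSV)
# rows: board (yellow) outer edges
for v in range(25,215,20):
    y=(h[v,270:380,0]<25)&(h[v,270:380,1]>70); i=np.where(y)[0]+270
    g=f[v,270:380].astype(int).sum(1)
    l,r=i.min(),i.max()
    # rail edges = inner yellow ends
    il=[k for k in i if k<320]; ir=[k for k in i if k>320]
    A=wz(w,l-.5,v,10)[:2];B=wz(w,r+.5,v,10)[:2]
    print(v,l,max(il),min(ir),r,"w",np.linalg.norm(A-B).round(1),"mid",((A+B)/2).round(1), f[v,306:338].mean(1).astype(int).tolist())
E
```

```text
25 291 302 343 353 w 68.1 mid [583.8 255.8] [151, 159, 166, 167, 163, 165, 165, 163, 164, 163, 161, 162, 162, 166, 164, 163, 163, 165, 166, 162, 167, 163, 162, 166, 165, 165, 161, 164, 164, 159, 162, 161]
45 291 302 342 352 w 68.0 mid [576.1 237.6] [148, 157, 161, 166, 164, 159, 167, 161, 166, 163, 163, 162, 161, 164, 163, 163, 163, 163, 161, 162, 163, 161, 165, 160, 161, 163, 163, 158, 163, 164, 164, 160]
65 291 302 341 352 w 69.1 mid [568.8 218.7] [154, 157, 166, 167, 171, 167, 166, 156, 136, 151, 159, 162, 159, 158, 162, 158, 159, 163, 161, 160, 155, 159, 150, 125, 155, 164, 168, 173, 163, 166, 161, 157]
85 291 301 340 351 w 69.1 mid [560.6 199.4] [158, 161, 168, 169, 163, 166, 169, 152, 138, 152, 161, 164, 162, 164, 159, 159, 158, 159, 157, 155, 158, 151, 135, 138, 157, 167, 170, 164, 166, 167, 164, 160]
105 291 301 340 350 w 69.1 mid [552.2 179.4] [161, 163, 164, 165, 167, 167, 156, 143, 156, 161, 162, 158, 157, 159, 157, 157, 156, 158, 159, 158, 159, 142, 124, 151, 165, 167, 163, 163, 163, 158, 145, 161]
125 291 301 339 349 w 69.1 mid [543.5 158.8] [163, 168, 165, 161, 162, 162
[... 255 characters left out ...]
4, 157, 159, 157, 157, 141, 112, 151, 160, 156, 154, 159, 156, 158, 155, 157, 150]
165 291 301 338 347 w 69.0 mid [525.2 115.4] [155, 154, 156, 153, 156, 152, 145, 138, 156, 158, 160, 158, 156, 159, 156, 157, 159, 162, 158, 149, 120, 142, 154, 159, 154, 150, 151, 148, 146, 155, 154, 141]
185 291 301 337 346 w 69.0 mid [515.6  92.6] [157, 153, 152, 153, 156, 149, 144, 159, 166, 159, 156, 157, 160, 158, 158, 160, 161, 158, 157, 142, 110, 147, 159, 152, 152, 154, 148, 152, 161, 157, 142, 140]
205 291 301 336 345 w 69.0 mid [505.6  68.9] [156, 153, 154, 154, 157, 150, 137, 157, 160, 163, 158, 157, 160, 157, 159, 157, 158, 163, 152, 121, 146, 155, 155, 148, 153, 151, 154, 158, 158, 159, 143, 125]
```

View pics/w3c.png

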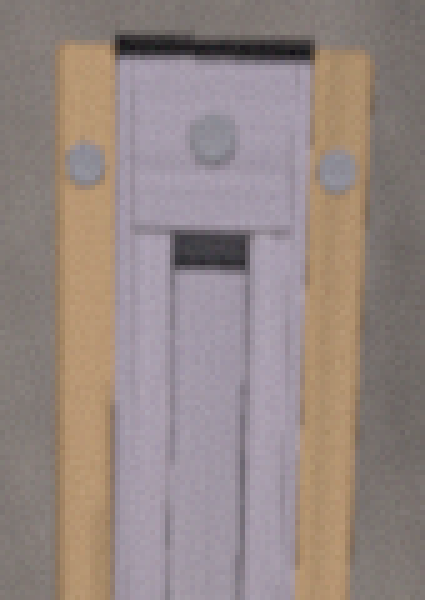

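View pics/w3d.png

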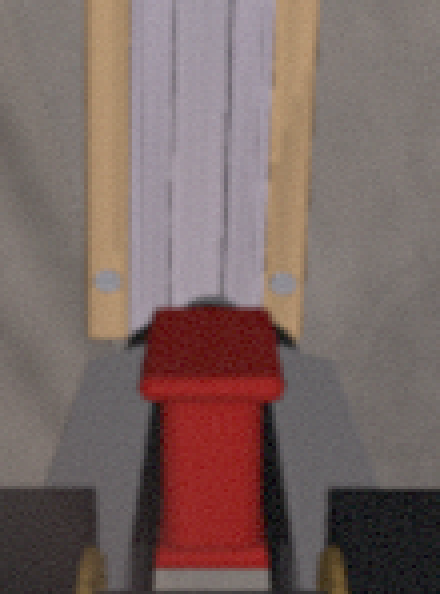

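```bash
python3 - <<'E'
from h import *
w=dict(np.load("w3.npz"))
M=[]
for v,l,r in((65,314,329),(85,314,328.5),(105,313,328),(125,313,327),(145,313,327),(165,312.7,326),(185,312,326),(205,312,325)):
    A=wz(w,l,v,32);B=wz(w,r,v,32);M.append((A+B)[:2]/2);print(np.linalg.norm(A-B).round(1),M[-1].round(1))
def fit(M):
    vx,vy,x,y=cv2.fitLine(np.array(M,np.float32),cv2.DIST_L2,0,.01,.01).ravel()
    return np.degrees(np.arctan2(vy,vx)),np.array([vx,vy]),np.array([x,y])
a,d,o=fit(M);print("slot yaw",a,o)
B=[wz(w,(l+r)/2,v,10)[:2] for v,l,r in((25,291,353),(45,291,352),(65,291,352),(85,291,351),(105,291,350),(125,291,349),(145,291,348),(165,291,347),(185,291,346),(205,291,345))]
ab,db,ob=fit(B);print("board yaw",ab,ob)
n=np.array([-d[1],d[0]]);print("board vs slot lateral",(ob-o)@n)
e=wz(w,321.7,50.9,32)[:2];print("slot end",e, "back edge rail", wz(w,322,13.5,32)[:2], "front board",wz(w,321,221,10)[:2], "screw?")
for nm,x,p in(("end",78,e),("rear",110,wz(w,322,13.5,32)[:2]),("front",-120,wz(w,321,220.5,10)[:2])):
    s=(p-o)@d; print(nm,"rail centre",(o+d*(s-x)).round(1))
# held grip top face: crop d: far edge y~385(top front edge), centerline
for v in (236,): pass
E
```

```text
15.7 [567.1 215.4]
15.4 [559.7 197.2]
16.2 [551.6 178.6]
15.4 [543.4 159.2]
15.6 [535.5 139. ]
15.1 [526.7 118.4]
16.2 [517.8  96.9]
15.3 [508.5  74.7]
slot yaw 67.38443 [538.78503 147.4436 ]
board yaw 67.28065 [546.5556  166.44543]
board vs slot lateral 0.13402367
slot end [572.19991366 227.92617672] back edge rail [584.9572407  259.83228699] front board [501.37910109  47.80728037] screw?
end rail centre [542.3 155.9]
rear rail centre [543.2 158.1]
front rail centre [544.3 160.7]
```

```bash
python3 - <<'E'
from h import *
w=dict(np.load("w3.npz")); Rw=Ro.from_quat(w["q"]).as_matrix()
z=w["p"][2]+21.6
for u,v in((323,236),(322.25,289),(270+141/4-.5,236),(270+287/4-.5,236)):
    print(u,v,(Rw.T@(wz(w,u,v,z)-w["p"])).round(2))
d=np.array([np.cos(np.radians(67.38)),np.sin(np.radians(67.38))]);n=np.array([-d[1],d[0]])
print("tcp lateral to slot line",(w["p"][:2]-np.array([538.785,147.444]))@n)
E
```

```text
323 236 [ 14.45   1.43 -21.54]
322.25 289 [-17.19   1.04 -21.63]
304.75 236 [ 14.51  -8.24 -21.69]
341.25 236 [ 14.39  11.11 -21.39]
tcp lateral to slot line -0.20220710686649254
```

```bash
python3 -c "
from h import *
from plant import ctrl
s=ctrl.observe()
delta(s,[519.8,106.2,105],67.3)"
```

```text
yaw now 68.7 tilt [ 0.89 -0.16] tcp [517.6  95.8 197.6] F [ 1.3  0.1 -1.4] M [ 0.01 -0.06 -0.02] g 13.8 t 6.55
shift mm [10.2 -3.1 92.6] rot [ 0.88 -0.18  1.4 ]
```

Call:
{"api": "arm_command", "payload": {
  "translation": [
    [0.01,-0.003,0.02],
    [0,0,0.025],
    [0,0,0.025],
    [0,0,0.01],
    [0,0,0]
  ],
  "rotation": [
    [0.9,-0.2,1.4],
    [0,0,0],
    [0,0,0],
    [0,0,0],
    [0,0,0]
  ]
}}

```text
time: 7.18
tcp_pos: [521.7, 100.3, 117.3]
tool_rot: [0.836, 0.548, 0.001, 0.001]
force: [0.2, 0.2, -1.5]
grip_width: 0.147
```

```bash
python3 -c "
from h import *
from plant import ctrl
s=ctrl.observe()
delta(s,[519.8,106.2,85],67.3)"
```

```text
yaw now 66.5 tilt [ 0.15 -0.1 ] tcp [521.7 100.3 117.3] F [ 0.2  0.2 -1.5] M [-0.04 -0.04  0.02] g 13.8 t 7.175
shift mm [ 4.7 -4.2 32.3] rot [ 0.18  0.03 -0.8 ]
```

Call:
{"api": "arm_command", "payload": {
  "translation": [
    [0.0045,-0.004,0.015],
    [0,0,0.01],
    [0,0,0],
    [0,0,0]
  ],
  "rotation": [
    [0.2,0,-0.8],
    [0,0,0],
    [0,0,0],
    [0,0,0]
  ]
}}

```text
time: 7.68
tcp_pos: [521.3, 106.1, 92.9]
tool_rot: [0.832, 0.554, 0.001, 0.001]
force: [-0.0, 0.2, -0.8]
grip_width: 0.142
```

```bash
python3 - <<'E'
from h import *
from plant import ctrl
s=ctrl.observe()
delta(s,[519.8,106.2,75],67.3)
g=ctrl.grab_frame('wrist');np.savez('w4.npz',p=s['tcp_pos'],q=s['tool_rot'],**g)
cv2.imwrite('pics/w4.png',cv2.resize(g["frame"][0:300,260:390],None,fx=4,fy=2,interpolation=0))
a=ctrl.grab_frame('side');np.savez('s4.npz',**a)
cv2.imwrite('pics/s4.png',cv2.resize(a["frame"][190:330,270:390],None,fx=5,fy=4,interpolation=0))
E
```

```text
yaw now 67.31 tilt [0.18 0.01] tcp [521.3 106.1  92.9] F [-0.   0.2 -0.8] M [-0.01 -0.04 -0.02] g 13.4 t 7.675
shift mm [-0.5 -1.4 17.9] rot [ 0.16 -0.07  0.01]
```

View pics/w4.png

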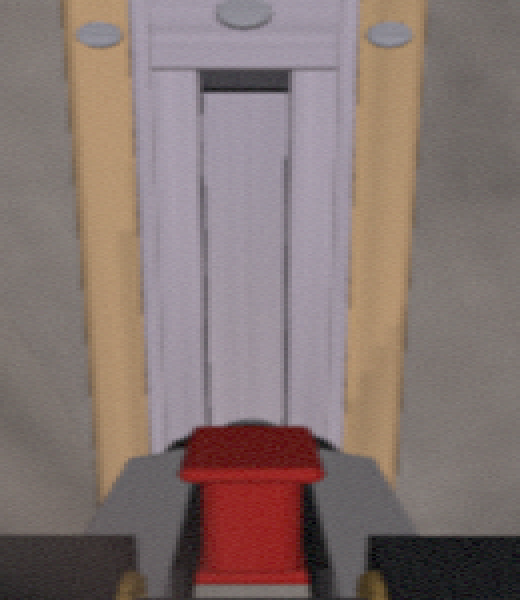

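View pics/s4.png

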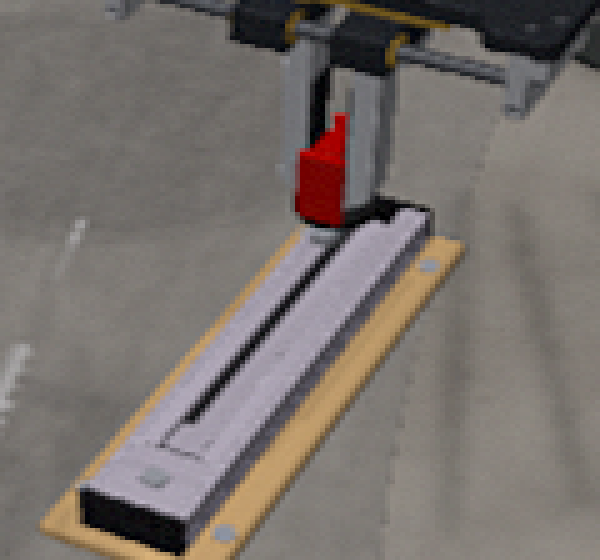

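```bash
python3 - <<'E'
from h import *
w=dict(np.load("w4.npz")); Rw=Ro.from_quat(w["q"]).as_matrix()
f=w["frame"].mean(2)
def T(u,v,z): return (Rw.T@(wz(w,u,v,z)-w["p"]))
P=[]
for v in range(45,210,10):
    r=f[v]; l=305+np.argmin(r[305:318]); q=325+np.argmin(r[325:337])
    A,B=T(l,v,32),T(q,v,32); P.append((A+B)[:2]/2); print(v,l,q,"w",(B-A)[1].round(1),P[-1].round(2))
p=np.polyfit(*np.array(P).T,1);print("slope deg",np.degrees(np.arctan(p[0])),"y at tcp",p[1])
for x,y in((181,478),(323,478),(200,575),(303,575)): print("bar",T(260+x/4-.5,y/2-.5,w["p"][2]+21.6).round(2))
for x,y,z in((245,70,32),(244,70,32)): print("slot end tool",T(260+x/4-.5,y/2-.5,z).round(1))
E
```

```text
45 316 329 w 9.2 [124.87   1.18]
55 310 332 w 15.6 [118.4    0.12]
65 310 332 w 15.8 [1.1183e+02 1.1000e-01]
75 310 332 w 15.9 [105.15   0.11]
85 310 331 w 15.3 [98.36 -0.26]
95 310 331 w 15.4 [91.46 -0.27]
105 310 331 w 15.5 [84.44 -0.28]
115 311 331 w 14.9 [77.31  0.09]
125 311 331 w 15.1 [70.06  0.08]
135 311 331 w 15.2 [62.68  0.08]
145 311 331 w 15.3 [55.18  0.07]
155 311 331 w 15.4 [47.55  0.07]
165 311 331 w 15.6 [39.79  0.06]
175 311 331 w 15.7 [31.89  0.06]
185 311 331 w 15.9 [23.84  0.05]
195 311 331 w 16.0 [15.66  0.05]
205 312 331 w 15.3 [7.33 0.45]
slope deg 0.062171433926231305 y at tcp 0.029667473954685334
bar [ 13.07  -8.25 -21.61]
bar [ 13.06  10.61 -21.55]
bar [-15.91  -6.03 -21.64]
bar [-15.93   8.3  -21.6 ]
slot end tool [ 1.316e+02 -1.000e-01  6.110e+01]
slot end tool [131.6  -0.2  61.1]
```

Call:
{"api": "arm_command", "payload": {
  "translation": [
    [0,-0.0014,0.007],
    [0,0,0.006],
    [0,0,0]
  ],
  "rotation": [
    [0.1,0,0],
    [0,0,0],
    [0,0,0]
  ]
}}

```text
time: 8.15
tcp_pos: [520.1, 106.7, 79.6]
tool_rot: [0.832, 0.554, 0.001, 0.0]
force: [-0.6, 0.0, -1.7]
grip_width: 0.149
```

```bash
python3 -c "
from h import *
from plant import ctrl
s=ctrl.observe()
delta(s,[519.8,106.2,58],67.3)"
```

```text
yaw now 67.31 tilt [0.13 0.05] tcp [520.1 106.7  79.6] F [-0.6  0.  -1.7] M [-0.   -0.08  0.03] g 14.0 t 8.15
shift mm [-0.7 -0.1 21.6] rot [ 0.1  -0.1   0.01]
```

Lateral position is right. Now I'll go down in small steps, watching the force.

Call:
{"api": "arm_command", "payload": {
  "translation": [
    [0,0,0.004],
    [0,0,0.004],
    [0,0,0.003],
    [0,0,0]
  ],
  "rotation": [
    [0,0,0],
    [0,0,0],
    [0,0,0],
    [0,0,0]
  ]
}}

```text
time: 8.65
tcp_pos: [520.2, 106.7, 67.7]
tool_rot: [0.832, 0.554, 0.001, 0.0]
force: [-0.2, -0.6, -2.3]
grip_width: 0.146
```

Call:
{"api": "arm_command", "payload": {
  "translation": [
    [0,0,0.003],
    [0,0,0.003],
    [0,0,0.002],
    [0,0,0]
  ],
  "rotation": [
    [0,0,0],
    [0,0,0],
    [0,0,0],
    [0,0,0]
  ]
}}

```text
time: 9.15
tcp_pos: [520.4, 106.7, 59.3]
tool_rot: [0.832, 0.554, 0.001, 0.0]
force: [-0.5, 0.8, -2.3]
grip_width: 0.144
```

Call:
{"api": "arm_command", "payload": {
  "translation": [
    [0,0,0.0015],
    [0,0,0.001],
    [0,0,0]
  ],
  "rotation": [
    [0,0,0],
    [0,0,0],
    [0,0,0]
  ]
}}

```text
time: 9.52
tcp_pos: [520.5, 106.7, 56.8]
tool_rot: [0.832, 0.554, 0.002, 0.0]
force: [-0.9, 0.1, -1.5]
grip_width: 0.151
```

```bash
python3 - <<'E'
from h import *
from plant import ctrl
s=ctrl.observe()
delta(s,[519.8,106.2,57],67.3)
a=ctrl.grab_frame('side')
cv2.imwrite('pics/s5.png',cv2.resize(a["frame"][190:330,270:390],None,fx=5,fy=4,interpolation=0))
E
```

```text
yaw now 67.3 tilt [0.17 0.06] tcp [520.5 106.7  56.8] F [-0.9  0.1 -1.5] M [-0.02 -0.06  0.02] g 14.2 t 9.525
shift mm [-0.8 -0.5 -0.2] rot [ 0.14 -0.12  0.  ]
```

View pics/s5.png

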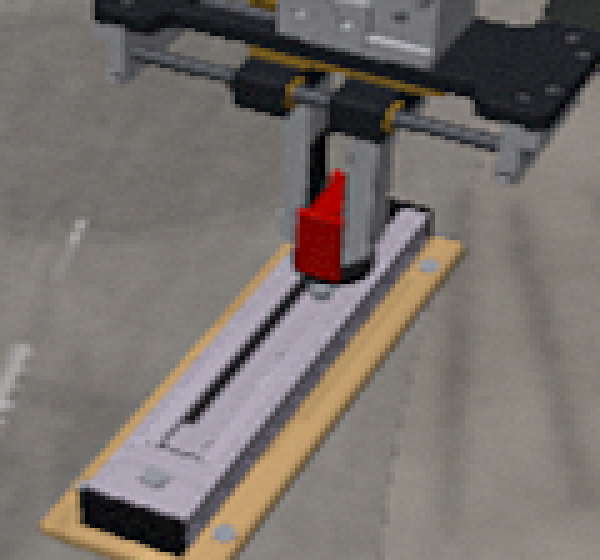

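The collar sits at the rail top and the foot is in the slot. I'll probe down slightly to find where it makes contact.

Call:
{"api": "arm_command", "payload": {
  "translation": [
    [0,0,0.001],
    [0,0,0]
  ],
  "rotation": [
    [0,0,0],
    [0,0,0]
  ]
}}

```text
time: 9.82
tcp_pos: [520.8, 106.8, 56.4]
tool_rot: [0.832, 0.554, 0.002, 0.001]
force: [0.3, -0.3, -1.6]
grip_width: 0.147
```

Call:
{"api": "arm_command", "payload": {
  "translation": [
    [0,0,0.001],
    [0,0,0.0007],
    [0,0,0]
  ],
  "rotation": [
    [0,0,0],
    [0,0,0],
    [0,0,0]
  ]
}}

```text
time: 10.2
tcp_pos: [520.9, 106.8, 56.4]
tool_rot: [0.832, 0.554, 0.002, 0.001]
force: [-0.7, -0.2, 0.3]
grip_width: 0.147
```

Call:
{"api": "arm_command", "payload": {
  "translation": [
    [0,-0.0007,-0.0008],
    [0,-0.0001,0],
    [0.004,-0.0001,0],
    [0.004,-0.0001,0],
    [0.004,0,0],
    [0,0,0]
  ],
  "rotation": [
    [0,0,0],
    [0,0,0],
    [0,0,0],
    [0,0,0],
    [0,0,0],
    [0,0,0]
  ]
}}

```text
time: 10.95
tcp_pos: [525.3, 118.9, 56.4]
tool_rot: [0.832, 0.554, 0.002, 0.001]
force: [0.3, -0.1, 0.4]
grip_width: 0.15
```

```bash
cat > st.py <<'E'
from h import *
from plant import ctrl
s=ctrl.observe()
a=np.radians(67.3);d=np.array([np.cos(a),np.sin(a)]);r=s["tcp_pos"][:2]-np.array([520.0,106.6])
print("along",(r@d).round(2),"tool-y off",(r@np.array([d[1],-d[0]])).round(2),"F along",(s["force"][:2]@d).round(2),"F ty",(s["force"][:2]@np.array([d[1],-d[0]])).round(2))
t=np.array([520,106.6])+d*(r@d)
delta(s,[t[0],t[1],57.3],67.3)
E
python3 st.py
```

```text
along 13.36 tool-y off 0.17 F along 0.04 F ty 0.32
yaw now 67.31 tilt [0.29 0.03] tcp [525.3 118.9  56.4] F [ 0.3 -0.1  0.4] M [-0.02  0.01  0.05] g 14.1 t 10.95
shift mm [ 0.  -0.2 -0.9] rot [ 0.25 -0.14  0.01]
```

Call:
{"api": "arm_command", "payload": {
  "translation": [
    [0,0,-0.0012],
    [0.005,-0.0001,-0.0003],
    [0.005,-0.0001,0],
    [0.005,0,0],
    [0.005,0,0],
    [0,0,0]
  ],
  "rotation": [
    [0.2,-0.1,0],
    [0,0,0],
    [0,0,0],
    [0,0,0],
    [0,0,0],
    [0,0,0]
  ]
}}

```text
time: 11.7
tcp_pos: [532.7, 139.3, 56.8]
tool_rot: [0.832, 0.554, -0.0, -0.001]
force: [-0.4, -0.6, -1.3]
grip_width: 0.146
```

```bash
python3 st.py
```

```text
along 35.1 tool-y off -0.88 F along -0.69 F ty -0.09
yaw now 67.33 tilt [-0.06  0.06] tcp [532.7 139.3  56.8] F [-0.4 -0.6 -1.3] M [ 0.02 -0.05  0.02] g 13.7 t 11.7
shift mm [-0.   0.9 -0.5] rot [-0.08 -0.03  0.03]
```

Call:
{"api": "arm_command", "payload": {
  "translation": [
    [0.001,0.0009,-0.0005],
    [0.004,0,0],
    [0.004,0,0],
    [0.004,0,0],
    [0,0,0]
  ],
  "rotation": [
    [0,0,0],
    [0,0,0],
    [0,0,0],
    [0,0,0],
    [0,0,0]
  ]
}}

```text
time: 12.32
tcp_pos: [539.0, 151.7, 57.3]
tool_rot: [0.832, 0.554, -0.0, -0.001]
force: [-0.8, -0.0, -1.4]
grip_width: 0.145
```

```bash
python3 st.py
```

```text
along 48.91 tool-y off 0.13 F along -0.34 F ty -0.72
yaw now 67.32 tilt [-0.06  0.06] tcp [539.  151.7  57.3] F [-0.8 -0.  -1.4] M [ 0.02 -0.06 -0.04] g 13.7 t 12.325
shift mm [ 0.  -0.1  0. ] rot [-0.07 -0.03  0.02]
```

Smooth so far. I'll feel for the stop with 2 mm rows.

Call:
{"api": "arm_command", "payload": {
  "translation": [
    [0.002,0,0],
    [0.002,0,0],
    [0.002,0,0],
    [0.002,0,0],
    [0.002,0,0],
    [0.002,0,0]
  ],
  "rotation": [
    [0,0,0],
    [0,0,0],
    [0,0,0],
    [0,0,0],
    [0,0,0],
    [0,0,0]
  ]
}}

```text
time: 13.08
tcp_pos: [543.8, 163.3, 57.3]
tool_rot: [0.832, 0.554, -0.0, -0.001]
force: [-0.6, 0.6, -1.3]
grip_width: 0.149
```

```bash
python3 st.py
```

```text
along 61.52 tool-y off 0.09 F along 0.29 F ty -0.82
yaw now 67.31 tilt [-0.07  0.05] tcp [543.8 163.3  57.3] F [-0.6  0.6 -1.3] M [-0.02 -0.05 -0.  ] g 14.0 t 13.075
shift mm [ 0.  -0.1  0. ] rot [-0.08 -0.02  0.01]
```

Call:
{"api": "arm_command", "payload": {
  "translation": [
    [0.002,0,0],
    [0.002,0,0],
    [0.002,0,0],
    [0.002,0,0],
    [0.002,0,0]
  ],
  "rotation": [
    [0,0,0],
    [0,0,0],
    [0,0,0],
    [0,0,0],
    [0,0,0]
  ]
}}

```text
time: 13.7
tcp_pos: [548.0, 173.2, 57.3]
tool_rot: [0.832, 0.554, -0.0, -0.001]
force: [-0.7, 0.6, -1.9]
grip_width: 0.147
```

```bash
python3 st.py
```

```text
along 72.22 tool-y off 0.09 F along 0.24 F ty -0.9
yaw now 67.31 tilt [-0.07  0.05] tcp [548.  173.2  57.3] F [-0.7  0.6 -1.9] M [-0.04 -0.09 -0.03] g 13.8 t 13.7
shift mm [ 0.  -0.1 -0. ] rot [-0.08 -0.02  0.01]
```

Call:
{"api": "arm_command", "payload": {
  "translation": [
    [0.002,0,0],
    [0.002,0,0],
    [0.002,0,0],
    [0.002,0,0],
    [0.002,0,0]
  ],
  "rotation": [
    [0,0,0],
    [0,0,0],
    [0,0,0],
    [0,0,0],
    [0,0,0]
  ]
}}

```text
time: 14.32
tcp_pos: [552.1, 183.1, 57.2]
tool_rot: [0.832, 0.554, -0.0, -0.001]
force: [0.5, 0.8, -1.8]
grip_width: 0.15
```

```bash
python3 st.py
```

```text
along 82.93 tool-y off 0.05 F along 0.91 F ty 0.2
yaw now 67.31 tilt [-0.07  0.05] tcp [552.1 183.1  57.2] F [ 0.5  0.8 -1.8] M [-0.01 -0.04  0.  ] g 14.1 t 14.325
shift mm [ 0.  -0.1 -0.1] rot [-0.09 -0.02  0.01]
```

Call:
{"api": "arm_command", "payload": {
  "translation": [
    [0.002,0,0],
    [0.002,0,0],
    [0.002,0,0],
    [0.002,0,0]
  ],
  "rotation": [
    [0,0,0],
    [0,0,0],
    [0,0,0],
    [0,0,0]
  ]
}}

```text
time: 14.82
tcp_pos: [555.4, 191.0, 57.2]
tool_rot: [0.832, 0.554, -0.0, -0.001]
force: [0.6, -0.3, -1.0]
grip_width: 0.148
```

```bash
python3 st.py
```

```text
along 91.48 tool-y off 0.09 F along -0.06 F ty 0.67
yaw now 67.3 tilt [-0.07  0.05] tcp [555.4 191.   57.2] F [ 0.6 -0.3 -1. ] M [-0.03 -0.08 -0.03] g 13.9 t 14.825
shift mm [ 0.  -0.1 -0.1] rot [-0.09 -0.02  0.  ]
```

Call:
{"api": "arm_command", "payload": {
  "translation": [
    [0.002,0,0],
    [0.002,0,0],
    [0.002,0,0],
    [0.002,0,0]
  ],
  "rotation": [
    [0,0,0],
    [0,0,0],
    [0,0,0],
    [0,0,0]
  ]
}}

```text
time: 15.32
tcp_pos: [558.7, 198.9, 57.2]
tool_rot: [0.832, 0.554, -0.0, -0.001]
force: [-0.3, -0.0, -1.4]
grip_width: 0.15
```

```bash
python3 st.py
```

```text
along 100.06 tool-y off 0.06 F along -0.14 F ty -0.23
yaw now 67.31 tilt [-0.08  0.05] tcp [558.7 198.9  57.2] F [-0.3 -0.  -1.4] M [-0.04  0.01  0.01] g 14.1 t 15.325
shift mm [ 0.  -0.1 -0.1] rot [-0.09 -0.01  0.01]
```

Call:
{"api": "arm_command", "payload": {
  "translation": [
    [0.002,0,0],
    [0.002,0,0],
    [0.002,0,0],
    [0.002,0,0]
  ],
  "rotation": [
    [0,0,0],
    [0,0,0],
    [0,0,0],
    [0,0,0]
  ]
}}

```text
time: 15.82
tcp_pos: [562.0, 206.8, 57.2]
tool_rot: [0.832, 0.554, -0.0, -0.001]
force: [-0.0, -0.6, -0.9]
grip_width: 0.143
```

```bash
python3 st.py
```

```text
along 108.62 tool-y off 0.06 F along -0.56 F ty 0.2
yaw now 67.31 tilt [-0.08  0.04] tcp [562.  206.8  57.2] F [-0.  -0.6 -0.9] M [-0.04 -0.01 -0.02] g 13.5 t 15.825
shift mm [ 0.  -0.1 -0.1] rot [-0.09 -0.01  0.01]
```

Call:
{"api": "arm_command", "payload": {
  "translation": [
    [0.002,0,0],
    [0.002,0,0],
    [0.002,0,0],
    [0.0015,0,0]
  ],
  "rotation": [
    [0,0,0],
    [0,0,0],
    [0,0,0],
    [0,0,0]
  ]
}}

```text
time: 16.32
tcp_pos: [565.1, 214.3, 57.2]
tool_rot: [0.832, 0.554, -0.0, -0.001]
force: [0.3, 0.3, -1.5]
grip_width: 0.146
```

```bash
python3 st.py
```

```text
along 116.73 tool-y off 0.05 F along 0.37 F ty 0.14
yaw now 67.31 tilt [-0.08  0.05] tcp [565.1 214.3  57.2] F [ 0.3  0.3 -1.5] M [-0.01 -0.09  0.08] g 13.7 t 16.325
shift mm [ 0.  -0.1 -0.1] rot [-0.09 -0.01  0.01]
```

Call:
{"api": "arm_command", "payload": {
  "translation": [
    [0.0015,0,0],
    [0.0015,0,0],
    [0.0015,0,0],
    [0.0015,0,0]
  ],
  "rotation": [
    [0,0,0],
    [0,0,0],
    [0,0,0],
    [0,0,0]
  ]
}}

```text
time: 16.82
tcp_pos: [565.4, 215.0, 57.2]
tool_rot: [0.833, 0.554, -0.006, 0.002]
force: [-2.5, -4.1, 1.1]
grip_width: 0.15
```

```bash
python3 st.py; python3 - <<'E'
from h import *
from plant import ctrl
s=ctrl.observe();g=ctrl.grab_frame('wrist');np.savez('w6.npz',p=s['tcp_pos'],q=s['tool_rot'],**g)
cv2.imwrite('pics/w6.png',cv2.resize(g["frame"][120:300,260:390],None,fx=5,fy=3,interpolation=0))
a=ctrl.grab_frame('side')
cv2.imwrite('pics/s6.png',cv2.resize(a["frame"][190:330,270:390],None,fx=5,fy=4,interpolation=0))
E
```

```text
along 117.52 tool-y off 0.1 F along -4.73 F ty -0.74
yaw now 67.25 tilt [-0.42 -0.56] tcp [565.4 215.   57.2] F [-2.5 -4.1  1.1] M [-1.04  0.46 -0.02] g 14.1 t 16.825
shift mm [-0.  -0.1 -0.1] rot [-0.17  0.68 -0.05]
```

View pics/w6.png

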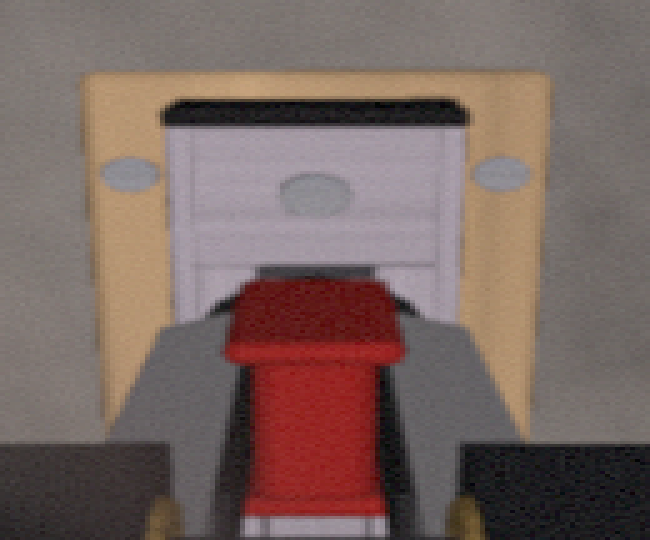

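View pics/s6.png

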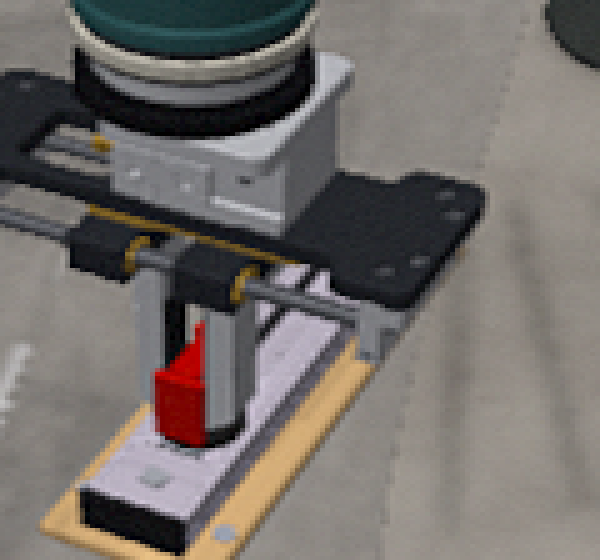

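Contact: the slide stopped at along ≈117.3 with −4.7 N. I'll back off about 1 mm and straighten the tool before turning.

Call:
{"api": "arm_command", "payload": {
  "translation": [
    [-0.0015,0,0],
    [0,0,0]
  ],
  "rotation": [
    [-0.2,0.5,0],
    [0,0,0]
  ]
}}

```text
time: 17.18
tcp_pos: [565.2, 214.4, 57.1]
tool_rot: [0.833, 0.554, 0.0, 0.0]
force: [-0.6, -1.5, -0.3]
grip_width: 0.15
```

```bash
python3 st.py
```

```text
along 116.9 tool-y off 0.12 F along -1.63 F ty 0.06
yaw now 67.24 tilt [ 0.04 -0.02] tcp [565.2 214.4  57.1] F [-0.6 -1.5 -0.3] M [-0.33  0.11  0.01] g 14.1 t 17.175
shift mm [-0.  -0.1 -0.2] rot [ 0.04  0.01 -0.06]
```

Call:
{"api": "arm_command", "payload": {
  "translation": [
    [-0.001,0,-0.0002],
    [0,0,0]
  ],
  "rotation": [
    [0,0,0],
    [0,0,0]
  ]
}}

```text
time: 17.42
tcp_pos: [565.2, 214.3, 57.4]
tool_rot: [0.833, 0.554, 0.001, -0.0]
force: [-0.7, -1.1, -1.3]
grip_width: 0.148
```

```bash
python3 st.py
```

```text
along 116.8 tool-y off 0.12 F along -1.26 F ty -0.22
yaw now 67.25 tilt [0.1  0.08] tcp [565.2 214.3  57.4] F [-0.7 -1.1 -1.3] M [-0.24  0.02 -0.01] g 13.9 t 17.425
shift mm [-0.  -0.1  0.1] rot [ 0.07 -0.11 -0.05]
```

Call:
{"api": "arm_command", "payload": {
  "translation": [
    [-0.0015,0,0],
    [-0.0003,0,0]
  ],
  "rotation": [
    [0,0,0],
    [0,0,0]
  ]
}}

```text
time: 17.68
tcp_pos: [564.6, 213.1, 57.5]
tool_rot: [0.833, 0.554, 0.002, -0.0]
force: [0.3, 0.4, -1.3]
grip_width: 0.147
```

```bash
python3 st.py
```

```text
along 115.43 tool-y off 0.1 F along 0.48 F ty 0.16
yaw now 67.27 tilt [0.13 0.12] tcp [564.6 213.1  57.5] F [ 0.3  0.4 -1.3] M [-0.03 -0.06 -0.02] g 13.8 t 17.675
shift mm [-0.  -0.1  0.2] rot [ 0.07 -0.16 -0.03]
```

Call:
{"api": "arm_command", "payload": {
  "translation": [
    [0,0.0001,0],
    [0,0.0001,0],
    [0,0.0001,0]
  ],
  "rotation": [
    [0,0,4],
    [0,0,4],
    [0,0,4]
  ]
}}

```text
time: 18.05
tcp_pos: [565.0, 213.3, 57.4]
tool_rot: [0.887, 0.461, 0.002, -0.001]
force: [-0.0, 0.8, -0.9]
grip_width: 0.147
```

```bash
python3 st.py
```

```text
along 115.78 tool-y off 0.36 F along 0.7 F ty -0.32
yaw now 54.89 tilt [0.15 0.17] tcp [565.  213.3  57.4] F [-0.   0.8 -0.9] M [-0.04 -0.06  0.01] g 13.8 t 18.05
shift mm [-0.1 -0.4  0.1] rot [  0.05  -0.22 -12.41]
```

Call:
{"api": "arm_command", "payload": {
  "translation": [
    [-0.0001,0,0],
    [-0.0001,0,0],
    [-0.0001,0,0]
  ],
  "rotation": [
    [0,-0.1,3],
    [0,0,3],
    [0,0,3]
  ]
}}

```text
time: 18.42
tcp_pos: [565.0, 213.3, 57.5]
tool_rot: [0.922, 0.387, 0.001, -0.001]
force: [-0.7, -0.2, -2.1]
grip_width: 0.149
```

```bash
python3 st.py
```

```text
along 115.86 tool-y off 0.34 F along -0.5 F ty -0.57
yaw now 45.58 tilt [0.12 0.13] tcp [565.  213.3  57.5] F [-0.7 -0.2 -2.1] M [-0.03 -0.02 -0.01] g 14.0 t 18.425
shift mm [-0.1 -0.3  0.2] rot [  0.03  -0.17 -21.72]
```

It's past the 14° jam point and turning freely, so this is the bay. I'll continue.

Call:
{"api": "arm_command", "payload": {
  "translation": [
    [-0.0002,0,0],
    [-0.0002,0,0],
    [-0.0002,0,0],
    [-0.0001,0,0]
  ],
  "rotation": [
    [0,0,5],
    [0,0,5],
    [0,0,5],
    [0,0,5]
  ]
}}

```text
time: 18.92
tcp_pos: [564.7, 213.4, 57.5]
tool_rot: [0.976, 0.216, 0.002, -0.001]
force: [0.2, -0.5, -0.6]
grip_width: 0.147
```

```bash
python3 st.py
```

```text
along 115.73 tool-y off -0.01 F along -0.42 F ty 0.41
yaw now 24.91 tilt [0.15 0.19] tcp [564.7 213.4  57.5] F [ 0.2 -0.5 -0.6] M [-0.02 -0.01  0.04] g 13.8 t 18.925
shift mm [0.  0.  0.2] rot [-2.000e-02 -2.400e-01 -4.238e+01]
```

Call:
{"api": "arm_command", "payload": {
  "translation": [
    [0,0.0003,0],
    [0,0.0003,0],
    [0,0.0002,0],
    [0,0.0002,0]
  ],
  "rotation": [
    [0,-0.2,5],
    [0,0,5],
    [0,0,5],
    [0,0,5]
  ]
}}

```text
time: 19.42
tcp_pos: [565.2, 212.9, 57.5]
tool_rot: [0.999, 0.037, -0.0, -0.001]
force: [0.3, -0.6, -2.2]
grip_width: 0.149
```

```bash
python3 st.py
```

```text
along 115.48 tool-y off 0.66 F along -0.41 F ty 0.51
yaw now 4.24 tilt [-0.01  0.17] tcp [565.2 212.9  57.5] F [ 0.3 -0.6 -2.2] M [ 0.03 -0.03  0.01] g 14.0 t 19.425
shift mm [-0.6 -0.3  0.2] rot [ -0.15  -0.1  -63.06]
```

Call:
{"api": "arm_command", "payload": {
  "translation": [
    [0,0.0001,0],
    [0,0.0001,0],
    [0,0.0001,0],
    [0,0,0]
  ],
  "rotation": [
    [0,0,5],
    [0,0,5],
    [0,0,4.5],
    [0,0,4]
  ]
}}

```text
time: 19.92
tcp_pos: [565.6, 212.8, 57.7]
tool_rot: [0.992, -0.13, 0.0, -0.002]
force: [0.8, -0.5, -1.4]
grip_width: 0.15
```

```bash
python3 st.py
```

```text
along 115.6 tool-y off 1.12 F along -0.15 F ty 0.91
yaw now -14.89 tilt [0.06 0.2 ] tcp [565.6 212.8  57.7] F [ 0.8 -0.5 -1.4] M [-0.02  0.03  0.03] g 14.1 t 19.925
shift mm [-1.1 -0.2  0.4] rot [ -0.17  -0.16 -82.19]
```

Call:
{"api": "arm_command", "payload": {
  "translation": [
    [0,0,0],
    [0,0,0],
    [0,0,0]
  ],
  "rotation": [
    [0,-0.2,4],
    [0,0,3],
    [0,0,0]
  ]
}}

```text
time: 20.3
tcp_pos: [565.5, 212.0, 57.5]
tool_rot: [0.981, -0.192, -0.002, -0.001]
force: [-0.2, -1.2, -1.3]
grip_width: 0.148
```

```bash
python3 st.py; python3 -c "
from plant import ctrl
import cv2,numpy as np
s=ctrl.observe();print(s['joint_pos'])
g=ctrl.grab_frame('wrist');np.savez('w7.npz',p=s['tcp_pos'],q=s['tool_rot'],**g)
cv2.imwrite('pics/w7.png',cv2.resize(g['frame'][120:320,220:430],None,fx=3,fy=3,interpolation=0))"
```

```text
along 114.77 tool-y off 1.35 F along -1.21 F ty 0.28
yaw now -22.11 tilt [-0.17  0.16] tcp [565.5 212.   57.5] F [-0.2 -1.2 -1.3] M [-0.   -0.02  0.05] g 13.9 t 20.3
shift mm [-1.4 -0.   0.2] rot [ -0.24   0.1  -89.41]
[0.26276433 0.28719827 1.4582916  0.00354284 1.39814845 2.21885163]
```

View pics/w7.png

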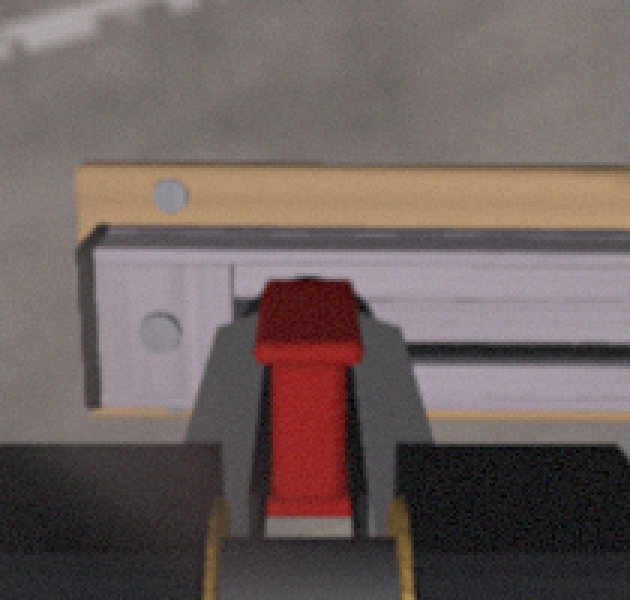

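Turned 89.4° with no resistance. I'll lower it so the collar rests on the rail, then release.

Call:
{"api": "arm_command", "payload": {
  "translation": [
    [0,0,0.0008],
    [0,0,0.0006],
    [0,0,0.0002]
  ],
  "rotation": [
    [0,0,0],
    [0,0,0],
    [0,0,0]
  ]
}}

```text
time: 20.72
tcp_pos: [565.6, 212.0, 56.5]
tool_rot: [0.982, -0.191, -0.002, -0.001]
force: [-1.2, -0.1, -0.4]
grip_width: 0.148
```

```bash
python3 st.py
```

```text
along 114.81 tool-y off 1.41 F along -0.61 F ty -1.07
yaw now -22.02 tilt [-0.14  0.16] tcp [565.6 212.   56.5] F [-1.2 -0.1 -0.4] M [-0.09  0.08 -0.04] g 13.9 t 20.725
shift mm [-1.4 -0.  -0.8] rot [-2.300e-01  8.000e-02 -8.932e+01]
```

Collar contact at 56.5. Release, opening moderately.

Call:
{"api": "arm_command", "payload": {
  "translation": [
    [0,0,0],
    [0,0,0],
    [0,0,0],
    [0,0,0]
  ],
  "rotation": [
    [0,0,0],
    [0,0,0],
    [0,0,0],
    [0,0,0]
  ],
  "grip": 0.05
}}

```text
time: 21.22
tcp_pos: [566.5, 212.8, 57.4]
tool_rot: [0.982, -0.191, -0.0, -0.002]
force: [0.8, 0.8, -0.3]
grip_width: 0.519
```

```bash
python3 st.py
```

```text
along 115.9 tool-y off 1.97 F along 1.08 F ty 0.46
yaw now -22.0 tilt [0.01 0.26] tcp [566.5 212.8  57.4] F [ 0.8  0.8 -0.3] M [ 0.05  0.05 -0.  ] g 48.8 t 21.225
shift mm [-2.  -0.   0.1] rot [ -0.26  -0.12 -89.3 ]
```

Released. Now straight up.

Call:
{"api": "arm_command", "payload": {
  "translation": [
    [0,0,-0.01],
    [0,0,-0.02],
    [0,0,-0.03],
    [0,0,-0.03],
    [0,0,-0.02],
    [0,0,0],
    [0,0,0]
  ],
  "rotation": [
    [0,0,0],
    [0,0,0],
    [0,0,0],
    [0,0,0],
    [0,0,0],
    [0,0,0],
    [0,0,0]
  ]
}}

```text
time: 22.1
tcp_pos: [566.8, 212.4, 173.7]
tool_rot: [0.982, -0.191, 0.001, -0.003]
force: [0.9, -0.7, -0.3]
grip_width: 0.531
```

```bash
python3 - <<'E'
from h import *
from plant import ctrl
s=ctrl.observe(); delta(s,s["tcp_pos"],-22.7)
g=ctrl.grab_frame('wrist');np.savez('w8.npz',p=s['tcp_pos'],q=s['tool_rot'],**g)
cv2.imwrite('pics/w8.png',cv2.resize(g['frame'][120:320,220:430],None,fx=3,fy=3,interpolation=0))
a=ctrl.grab_frame('side')
cv2.imwrite('pics/s8.png',cv2.resize(a["frame"][190:330,230:390],None,fx=4,fy=4,interpolation=0))
E
```

```text
yaw now -22.0 tilt [0.14 0.3 ] tcp [566.8 212.4 173.7] F [ 0.9 -0.7 -0.3] M [ 0.09  0.03 -0.05] g 49.9 t 22.1
shift mm [0. 0. 0.] rot [-0.33 -0.01  0.7 ]
```

View pics/w8.png

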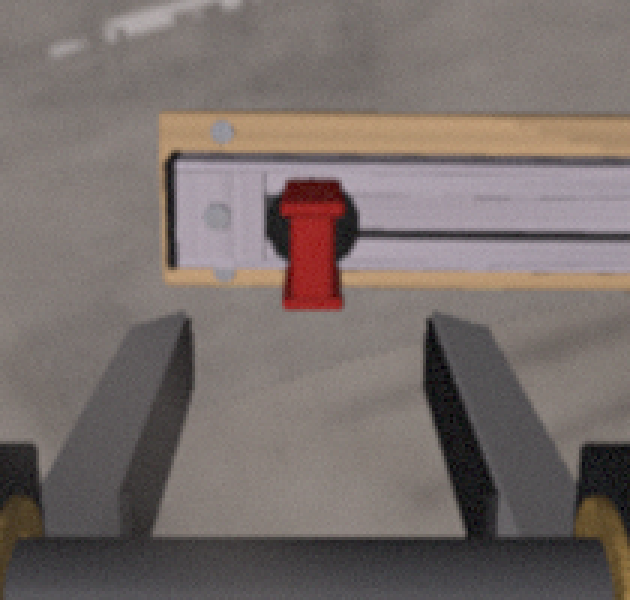

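View pics/s8.png

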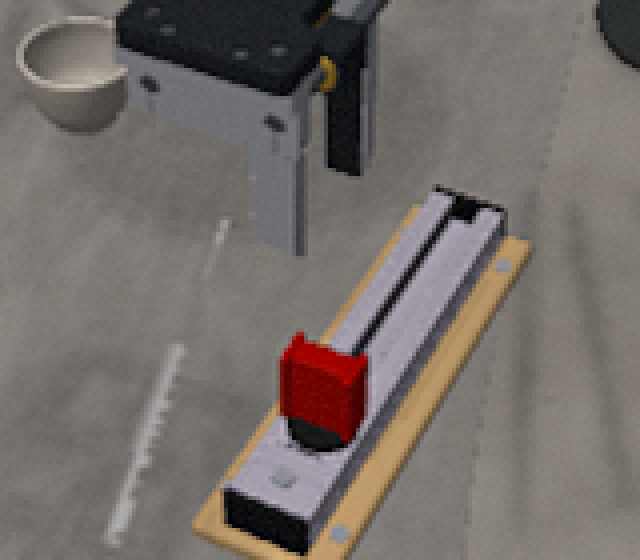

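```bash
python3 - <<'E'
from h import *
from plant import ctrl
w=dict(np.load("w8.npz")); Rw=Ro.from_quat(w["q"]).as_matrix()
F=lambda x,y,z:wz(w,220+x/3-.5,120+y/3-.5,z)[:2]
P=np.array([F(x,y,78) for x,y in((280,212),(346,212),(344,309),(283,309))]);c=P.mean(0);d=P[:2].mean(0)-P[2:].mean(0)
print("bar",c.round(1),"yaw",np.degrees(np.arctan2(d[1],d[0])))
S=np.array([F(500,y,32) for y in(157,269)]);a=np.radians(67.3);n=np.array([-np.sin(a),np.cos(a)]);D=np.array([np.cos(a),np.sin(a)])
print("rail width",abs((S[0]-S[1])@n),"lateral",(c-S.mean(0))@n)
print("to rail end", (F(174,215,32)-c)@D, "slot end", (F(265,195,32)-c)@D)
g=ctrl.grab_frame("top");a0=np.load("top0.npz")
for nm,(x0,y0,x1,y1) in dict(cup=(282,138,320,172),pot=(214,120,242,150),tile=(418,260,450,290)).items():
    print(nm,"mean abs change",np.abs(g["frame"][y0:y1,x0:x1].astype(int)-a0["frame"][y0:y1,x0:x1]).mean().round(2))
cv2.imwrite("pics/top9.png",g["frame"])
E
```

```text
bar [563.5 212.7] yaw -21.607614947252365
rail width 41.33551795327408 lateral 4.900599365145227
to rail end 50.279734737963814 slot end 17.495324479289856
cup mean abs change 14.5
pot mean abs change 13.71
tile mean abs change 10.5
```

Call:
{"api": "arm_command", "payload": {
  "translation": [
    [-0.02,0.03,-0.03],
    [-0.02,0.04,-0.03],
    [-0.02,0.04,-0.02],
    [-0.02,0.04,0],
    [0,0.03,0],
    [0,0,0]
  ],
  "rotation": [
    [0,0,-5],
    [0,0,-5],
    [0,0,-5],
    [0,0,-5],
    [0,0,0],
    [0,0,0]
  ]
}}

```text
time: 23.0
tcp_pos: [447.8, 52.5, 248.1]
tool_rot: [1.0, -0.011, -0.005, -0.001]
force: [0.5, 0.2, 0.9]
grip_width: 0.534
```

```bash
python3 - <<'E'
from h import *
from plant import ctrl
s=ctrl.observe(); delta(s,s["tcp_pos"],-22.7)
g=ctrl.grab_frame('top');np.savez('t9.npz',**g);cv2.imwrite("pics/top10.png",g["frame"])
cv2.imwrite('pics/t10c.png',cv2.resize(g['frame'][180:280,165:285],None,fx=6,fy=6,interpolation=0))
a=ctrl.grab_frame('side');np.savez('s9.npz',**a)
cv2.imwrite('pics/s9.png',cv2.resize(a["frame"][225:340,270:370],None,fx=5,fy=5,interpolation=0))
E
```

```text
yaw now -1.25 tilt [-0.62  0.09] tcp [447.8  52.5 248.1] F [0.5 0.2 0.9] M [0.05 0.   0.  ] g 50.2 t 23.0
shift mm [0. 0. 0.] rot [ 0.04  0.62 21.45]
```

View pics/top10.png

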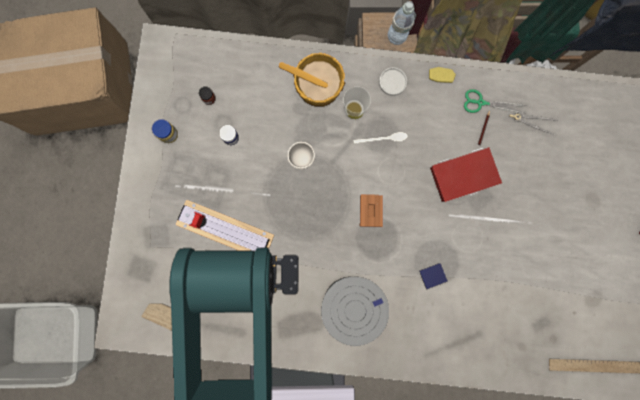

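View pics/t10c.png

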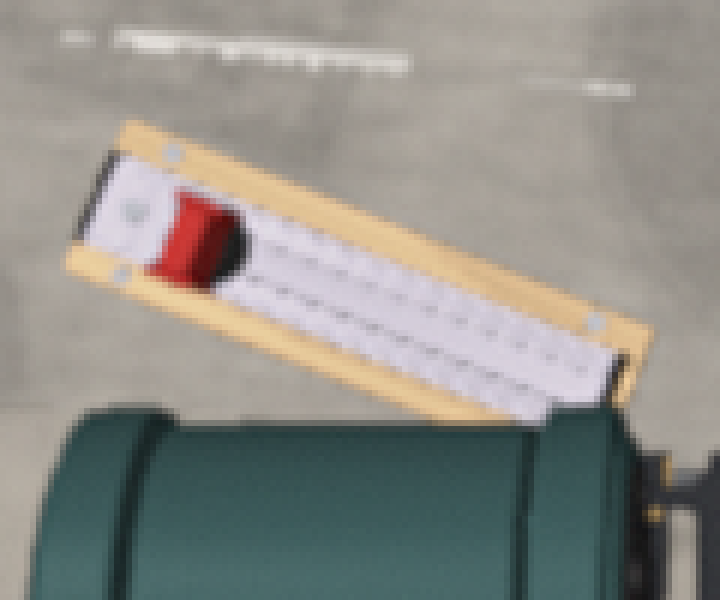

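View pics/s9.png

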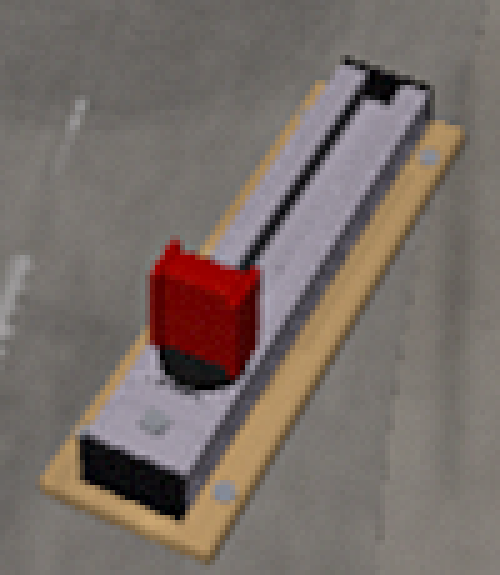

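```bash
python3 - <<'E'
from h import *
g=dict(np.load("t9.npz"));a0=np.load("top0.npz")
F=lambda x,y,z:onz(g,165+x/6-.5,180+y/6-.5,z)[:2]
P=np.array([F(*p,78) for p in((180,190),(222,204),(192,288),(150,272))]);c=P.mean(0)
e=P[0]-P[3];print(P.round(1).tolist(),c,"yaw",np.degrees(np.arctan2(e[1],e[0])))
a=np.radians(67.3);n=np.array([-np.sin(a),np.cos(a)]);D=np.array([np.cos(a),np.sin(a)]);o=np.array([539.2,154.8])
print("rail x",(c-o)@D,"lat",(c-o)@n)
# rail end edges (z=32) mid line
for p,q in(((121,155),(82,240)),):
    A,B=F(*p,32),F(*q,32);print("rail end width",np.linalg.norm(A-B),"mid lat",((A+B)/2-o)@n,"x",((A+B)/2-o)@D)
for nm,(x0,y0,x1,y1) in dict(cup=(282,138,320,172),pot=(214,120,242,150),tile=(418,260,450,290)).items():
    # brightness-robust shift
    f0=cv2.cvtColor(a0["frame"][y0:y1,x0:x1],6).astype(np.float32);f1=cv2.cvtColor(g["frame"][y0:y1,x0:x1],6).astype(np.float32)
    print(nm,"shift px",cv2.phaseCorrelate(f0,f1))
E
```

```text
[[580.8, 213.3], [575.1, 196.8], [542.3, 208.2], [548.8, 224.7]] [561.73011966 210.74652213] yaw -19.535646778069477
rail x 60.30730694413452 lat 0.8052073917101095
rail end width 37.90183631035062 mid lat -0.2687648026602077 x 110.20623267403302
cup shift px ((-0.009052647351438736, 0.029128470272198115), 0.9970262871848212)
pot shift px ((0.024006881979138583, 0.026964191986301955), 0.9934280771679348)
tile shift px ((-0.13597820944041317, -0.03768032871451865), 0.9805630435546239)
```

```bash
python3 -c "
from plant import ctrl
s=ctrl.observe();print(s['time'],s['force'],s['grip_width']);print(ctrl.sign_off())"
```

```text
23.1 [ 0.14471237  1.056158   -0.13336105] 0.5319407576416979
the job is handed in; nothing more can be done
None
```

The stop is locked crosswise in the rail at the inner stop and released. I handed the job in at 23.1 s; it reported no verdict.

**What I did:** I gripped the stop in its block, dropped its foot into the slot, and slid it about 1 mm above collar contact until it met the inner stop. The highest reading there was about 5 N. I backed off about 1.4 mm and turned it 89° clockwise, with no torque felt past the 14° jam point. Then I set the collar down, released and retreated.

**Last checks:**
- **Position:** the top camera puts the stop at about rail x +60 mm, about 0.8 mm off the slot centre, and the side picture shows it upright.
- **Angle:** the tool stood at −22.0° when it let go, against −22.7° for square across the slot. The pictures give −19.5° and −21.6°, so all are within the limit.
- **Bystanders:** the cup, pot and tile are unmoved, with image shifts under 0.2 px.

**Checks that disagreed:**
- **Wrist camera:** it gave 4.9 mm off centre across the slot, over the 4 mm limit. I put about 2 mm of that down to picking the wrong edge of the bar and the rest to camera bias. I did not re-measure with that camera, and I trusted the top view instead.
- **Bystander pixel check:** a first raw comparison showed brightness changes at the cup, pot and tile. The clear view taken after moving the arm away showed no shift.

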